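Weigh two opaque gel bottles and clamp the fuller one in the holder

ROBOT

A 6-joint arm with a two-finger parallel gripper is mounted at the origin on the work surface. World frame = base frame: x ahead of the robot, y to its left, z up, the work surface at z = 0. Lengths are in m, angles in rad, forces in N, time in s.
With the tool pointing down it reaches from about 0.325 to 1 m from the base axis. Payload 5.1 kg.
Tool frame: the origin (TCP) lies between the finger pads; the fingertips stand bot.tcp_to_tips ahead of it and the grasp point (between the pads) lies 11 mm behind it (bot.tcp_to_tips is the distance from the TCP to the fingertips, in m); z points along the fingers, y is the line along which they close (so a half turn about z gives the same grasp; the last joint's range is limited). The gripper opens to 85 mm and grips with 20 to 120 N. Pads are 22 mm wide; open, the fingers measure 114 mm over their backs; the gripper's body (76 mm by 85 mm) begins 54 mm behind the grasp point. The pads swing forward as they close: fully open they stand 13 mm farther back than shut.
Start: joints at [1.133, 0.124, 1.65, -0, 1.367, -0.083], TCP at [0.226, 0.609, 0.239] pointing down, gripper open.
Joint ranges: [-2.61, 2.61], [-1.02, 2.33], [0.03, 2.71], [-1.35, 4.49], [0.32, 2.68], [-2.91, 2.91]. Speed limits (rad/s): [2.57, 2.57, 3.14, 3.14, 3.14, 3.14].

INTERFACE

Orientations are given as a 3x3 rotation matrix whose columns are the frame's x, y, z axes.
In Python, from rig import bot gives the robot as it stands.
- The arm moves only by the tool send_rows, never from a script. Its argument "moves" is text: rows parted by semicolons, each of 7 numbers parted by spaces: the turn, a rotation vector about the tool's x, y, z in degrees, then the shift along the tool's x, y, z in m, then the finger opening in m, from 0 to 0.0854. A call has 1 to 20 rows; each row shifts and turns the commanded pose from where the row before left it, along the tool's axes as they then stand; what a row does not reach is not made up. A row lasts 1/10 s, in which the tool goes at most 50 mm and 8.59 degrees, less where a joint would pass 70% of its speed; a pose out of reach is approached as far as the arm can. A call is refused whole if a number of a shift passes 0.05 or a number of a turn 8.59, either way. A call with a gripper value outside its range is refused whole. The fingers move at their own pace and stop on an object; "squeeze" is the grip in N (left out, the last holds). Time passes only in rows, so rows that do not move let the fingers close. It gives the time, the measured TCP pose, the force, the opening and the grip force at its end, in the units of the state.
- bot.state(): the state, without advancing time (a new reading comes with each control period).
- bot.grab_frame(name): name is "side" or "top"; returns (picture, depth): 420x560x3 uint8, red, green, blue; 420x560 float32, m along the optical axis (not along the pixel's ray), 0 where there is no reading.
- bot.camera_info(name): a dict with "intrinsics" (3x3 intrinsics, pixels), "R" (3x3) and "t" (3): a world point X has camera coordinates R X + t. Camera axes: x right, y down, z forward; pixel columns grow to the right and rows downward; lengths in m; the calibration is good to about 2 mm. A picture is of the moment at which its call begins. camera_info takes no time and is no camera call.
- bot.hand_in(): hands the job in; it is judged then, once.
The state is a dict: "time": time; "q": joint angles; "joint_velocities": joint speeds; "effort": joint torques, N m; "eef_pos": TCP position; "orientation": TCP orientation; "ft_force": force on the tool from outside, world axes, zero at the start; "moment": the same for the moment, N m; "opening": finger opening in m; "grip_force": force on a finger pad.
Only numpy, scipy, OpenCV 4.12 (cv2) and the standard library are available. Lean on these libraries where they do the work, as an engineer would, in place of code of your own. Each camera call takes 0.05 s, during which the arm holds its last target. There are 200 camera calls.

TASK

Find out which of the two square, opaque gel-polish bottles is the fuller: stand them on the two opposite pans of the balance, let go of both and see which side drops. Then take the bottle that dropped, press it straight down past the sprung roller of the bottle holder and firmly onto the holder's floor, with a push of 12 to 25 N, let go, and leave the other bottle standing on its pan. Be gentle with the delicate balance (no more than 12 N on it) and leave the mug and the round bottle where they are.

Things in the scene. Friction and masses are not known exactly. Their poses are not given: they have to be found in the camera images.
- bottle_a: one of two look-alike opaque square gel bottles (other: bottle_b), 40 to 70 g. Pink square body 30 x 30 mm, 40 mm high, edges rounded 2 mm; white square cap 17 x 17 mm, 42 to 76 mm above the underside, sides parallel to the body's. Origin: centre of the underside; z up, x and y square to its sides. Stands on the counter at first; grip it by the cap from above
- bottle_b: one of two look-alike opaque square gel bottles (other: bottle_a), 40 to 70 g. Pink square body 30 x 30 mm, 40 mm high, edges rounded 2 mm; white square cap 17 x 17 mm, 42 to 76 mm above the underside, sides parallel to the body's. Origin: centre of the underside; z up, x and y square to its sides. Stands on the counter at first; grip it by the cap from above
- balance: two-pan table balance, fixed: grey base plate 85 x 270 mm, central pillar, aluminium beam on a pivot 74 mm above the counter. Origin: centre of the underside; y runs along the beam towards the left pan, z up. Only the pans stand higher than 90 mm. Its pivots are delicate: load it with no more than 12 N
- pan_left (a point): centre of the upper face of the left pan (+y end): flat round steel pan 100 mm across, no rim, 110 mm from the pivot. 106 mm above the counter with the beam level, 11 mm lower down on its stop, 11 mm higher when up. It stays level and moves very easily: an empty pan goes down under less than 0.5 N until it meets its stop; then its rubber cushion yields 1 mm per 2.5 N, 5 mm at most
- pan_right (a point): the same for the right pan (-y end)
- beam (a joint): tilt of the balance beam in rad: 0 level (about so when empty), negative = left pan low, positive = right pan low; stops at -0.10 and +0.10
- holder: spring-jaw bottle holder, fixed, on screw feet that raise it 1 to 7 mm off the counter: dark steel base 108 x 62 x 14 mm with an open-topped square pocket of aluminium walls. Origin: on the base's underside below the pocket's centre; z up; x points from the fixed back wall to the sprung jaw; base from x = -34 to +74 mm. Nothing on it is higher than 48 mm over that underside
- pocket (a point): centre of the pocket at the level of its walls' tops, axes as the holder's. Back wall face at x = -15 mm, side cheeks at y = -16 and +16 mm (1 mm clearance each side of a bottle) from x = -15 to +10 mm, top edges rounded 1.5 mm. The floor plate lies 20 to 32 mm below this point. Push on it with 25 N at most
- riser: the pocket's adjustable floor: a screw socket fixed in the holder's base, carrying the hard steel floor plate (34 x 30 mm) on which a bottle that is home stands. Origin: on the fixed socket at the base's upper face, NOT on the plate; the plate's upper face is 2 to 14 mm above this point, differently each time, locked, and not measured: feel for it
- roller (a point): centre of the jaw's free-turning white roller on the pocket's +x side: 16 mm across, 24 mm long, axis along y, 14 mm below the walls' tops. At rest it stands out to x = +12 mm from the pocket's centre; a bottle must push it back 3 mm (9 mm at most) and is then clamped with about 5 N. Getting past it takes up to 12 N downwards; beyond it the bottle slides more easily to the hard floor
- mug: bystander: white mug, 80 mm across, 95 mm high; origin at the centre of its underside
- round_bottle: bystander: round polish bottle 36 mm across with a tapering black cap, 93 mm high; origin at the centre of its underside
There are look-alikes about, which are no part of the job. What is shaped like the bottle_a but green or purple is not meant.

How it is judged:
By the outcome, as a careful person would: the job done as asked, in the order asked, and still so for the second after the job is handed in, with the robot touching nothing.
It also fails if it takes over 72 s, if anything falls off the work surface, if the arm or the gripper's body presses on something with over 40 N, if the wrist force passes 120 N, or if a joint passes its speed limit or range.

## Working session

There is one attempt and no reset: what is moved stays moved. The work goes in short steps, Python scripts to look and compute and a tool call to move; the robot and the scene stay as the last step left them, time stands still between calls to the robot, and variables do not carry over. Pictures are saved under pics/ and viewed, at most 10 in all, crops included, and the job is handed in when it is done.

Besides the shell and the picture viewer there is one more tool, called after "Call:" as a command line: name --argument value ..., lists and objects as JSON in quotes. send_rows: Moves the arm, as the interface text tells. Its arguments: {"type":"object","properties":{"moves":{"type":"string"},"squeeze":{"type":"number"}},"required":["moves"]}

```bash
mkdir -p pics; ls
python3 - <<'E'
from rig import bot
import cv2,numpy as np
print(bot.tcp_to_tips, bot.state())
for n in ("side","top"):
    im,d=bot.grab_frame(n); cv2.imwrite(f"pics/{n}0.png",im[:,:,::-1]); np.savez(f"{n}0.npz",im=im,d=d)
    c=bot.camera_info(n); print(n,c["intrinsics"],c["R"],c["t"])
E
```

```text
pics
0.008 {'time': 0.0, 'q': array([ 1.13338501e+00,  1.24543115e-01,  1.65167838e+00,  1.81115215e-06,
        1.36752475e+00, -8.25942748e-02]), 'joint_velocities': array([-0.00162964,  0.00064644,  0.00105477,  0.00115351,  0.00020449,
        0.00122185]), 'effort': array([-1.66364658e-03, -4.23617077e+01, -3.65450764e+01, -1.93016022e-04,
        7.08799489e-03, -1.13494613e-05]), 'eef_pos': array([0.22558958, 0.60895552, 0.23802583]), 'orientation': array([[-9.37709857e-01,  3.47418175e-01, -9.13860105e-04],
       [ 3.47419331e-01,  9.37707847e-01, -1.95008357e-03],
       [ 1.79439316e-04, -2.14610525e-03, -9.99997681e-01]]), 'ft_force': array([-0.13582523,  0.30366041,  0.47938611]), 'moment': array([ 0.02372314, -0.00678172,  0.05629256]), 'grip_force': 0.0, 'opening': 0.08548840230961606}
side [[383.71813173   0.         279.87658197]
 [  0.         383.71813173 206.59002755]
 [  0.           0.           1.        ]] [[ 0.84223447 -0.53895141  0.01313292]
 [-0.30978724 -0.5037628  -0.80638385]
 [ 0.44121758  0.67509587 -0.59124666]] [-0.44713476  0.2403191   0.65686578]
top [[452.27428864   0.         287.03752395]
 [  0.         452.27428864 217.47708796]
 [  0.           0.           1.        ]] [[-0.00919857 -0.99988693  0.01189604]
 [-0.98509632  0.00701781 -0.1718604 ]
 [ 0.17175748 -0.01329962 -0.98504949]] [-0.0033789   0.5225094   1.26925085]
```

View pics/top0.png

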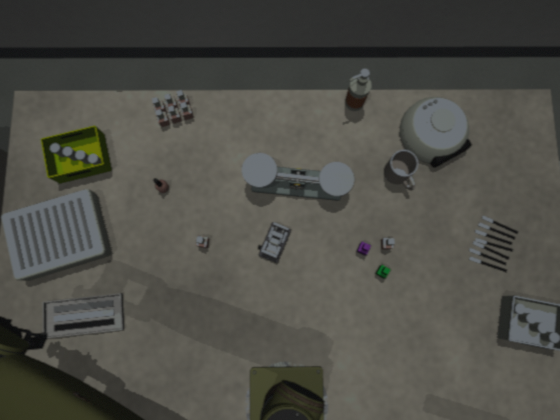

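View pics/side0.png

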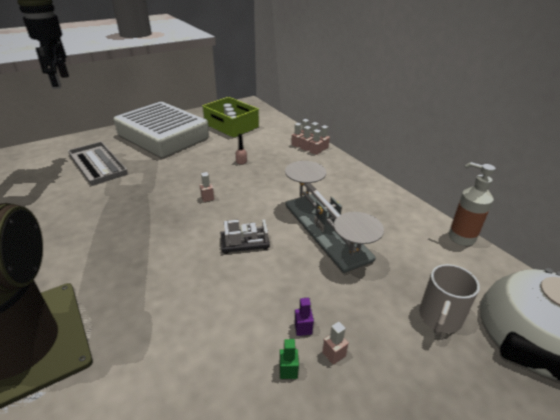

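The top view shows these things that could be mistaken for the gel bottles:
- Free-standing pink bottles with white square caps at (202,241) and (389,242). The side view has them at (206,188) and (336,343). These are the ones I want.
- Purple bottle at (364,248) and green bottle at (383,271): wrong colour.
- Six-pack at (173,108): a tray of look-alikes.
- Round bottle at (161,184): black tapered cap.

The balance is at (298,180), the holder at (274,240) and the mug at (403,165). I'll check the choice in one close mosaic.

```bash
cat > h.py <<'E'
import numpy as np,cv2
from rig import bot
C={n:bot.camera_info(n) for n in("side","top")}
def ray(n,uv):
    c=C[n];d=c["R"].T@np.linalg.inv(c["intrinsics"])@np.array([uv[0],uv[1],1.]);o=-c["R"].T@c["t"];return o,d
def onz(n,uv,z):
    o,d=ray(n,uv);return o+d*(z-o[2])/d[2]
def proj(n,X):
    c=C[n];p=c["intrinsics"]@(c["R"]@np.array(X)+c["t"]);return p[:2]/p[2]
def cloud(n,d):
    v,u=np.mgrid[:420,:560];c=C[n];K=c["intrinsics"]
    P=np.stack([(u-K[0,2])/K[0,0]*d,(v-K[1,2])/K[1,1]*d,d],-1)
    return (P-c["t"])@c["R"]
def crop(im,c,w,h,s):
    x,y=c;return cv2.resize(im[y-h:y+h,x-w:x+w],None,fx=s,fy=s,interpolation=cv2.INTER_CUBIC)
E
python3 - <<'E'
from h import *
T=np.load("top0.npz");S=np.load("side0.npz")
t=T["im"][:,:,::-1];s=S["im"][:,:,::-1]
a=np.hstack([crop(t,(202,241),16,16,8),crop(t,(385,250),32,16,8)])
b=np.hstack([crop(s,(206,188),16,16,8),crop(s,(330,340),32,16,8)])
c=np.vstack([crop(t,(276,241),25,25,8)]);c=np.vstack([c,np.zeros((112,400,3),np.uint8)])
m=np.hstack([np.vstack([a,b]),c]); 
m=np.clip(m*1.6,0,255).astype(np.uint8)
cv2.imwrite("pics/m0.png",m);print(m.shape)
P=cloud("top",T["d"])
for c,r in(((202,241),7),((389,242),7)):
    x,y=c
    print(c);w=P[y-r:y+r+1,x-r:x+r+1,2];print((w*1000).round().astype(int))
    for zlo,zhi in((.065,.085),(.03,.05)):
        k=(w>zlo)&(w<zhi);print(k.sum(),P[y-r:y+r+1,x-r:x+r+1][k].mean(0).round(4))
E
```

```text
(512, 1168, 3)
(202, 241)
[[   2   -3    0    3    5    0    0   -8    0    7   -1   -2    3    4
     1]
 [   0   -1    1   -1   -2    3    1   -6   -2    3    0   -3    2    2
     2]
 [  -2    2    3   72   43   40 1340   46   39   42   -3   -5    2    3
    -6]
 [   0   -1   76   80   75   72   74   77   36   40   39   41   36   -6
    -3]
 [  -2    2   75   75   75   74   75   78   74   55   39   38   41   29
    16]
 [  -1   -1   80   73   76   75   78   76   67   56   39   37   39   28
    14]
 [   2   -2   76   73   79   74   76   80   67   50   36   38   41   23
     5]
 [  -3   -4   76   74   73   75   79   73   62   50   39   40   43   27
     7]
 [  -4   -1   75   77   74   79   78   76   60   42   35   39   35   22
     1]
 [   1    1   40   41   46   59   60   64   56   39   39   41   32   17
     5]
 [   1 1340   38   36   33   43   38   38   36   41   37   40   28   13
     0]
 [   4   37   37   38   41   41   39   40   36   38   41   39   31   13
    -3]
 [   4    1   -5   17   27   28   40   39   42   40   40   40   27    9
     1]
 [   0   -1    1    6   -2   -2   
[... 268 characters left out ...]
2  2  9  0 -4  5]
 [-2  5 -1  7  0  2  2  2  0  2  2  5  0  2  1]
 [-3 36 42 42 42 39 47 41 42 75 76 76  4  1  1]
 [26 39 40 38 40 40 83 74 70 67 74 75 74 -2 -1]
 [27 38 42 40 49 57 70 73 77 82 76 73 78  7  2]
 [25 34 38 40 46 59 72 78 78 79 78 77 81  3  2]
 [23 35 41 41 42 58 73 71 79 77 76 74 75  0 -2]
 [25 33 41 40 39 61 65 77 78 75 77 78 78 -1 -1]
 [23 34 36 43 38 60 65 74 76 80 71 67 -2  1 -2]
 [26 34 41 44 37 50 52 52 48 51 44 39  0  5 -1]
 [20 33 40 40 42 46 43 40 40 40 39 40  2  0 -1]
 [16 29 38 38 46 39 42 39 39 44 46 41 -3  1  0]
 [18 23 36 32 30 28 32 24 26 23 24  5 -1  1  3]
 [ 7  6  4 -1  3  0  1  0  7  4  3  1  4  2  0]]
43 [ 0.4474 -0.3001  0.0753]
65 [ 0.4451 -0.2949  0.0399]
```

View pics/m0.png

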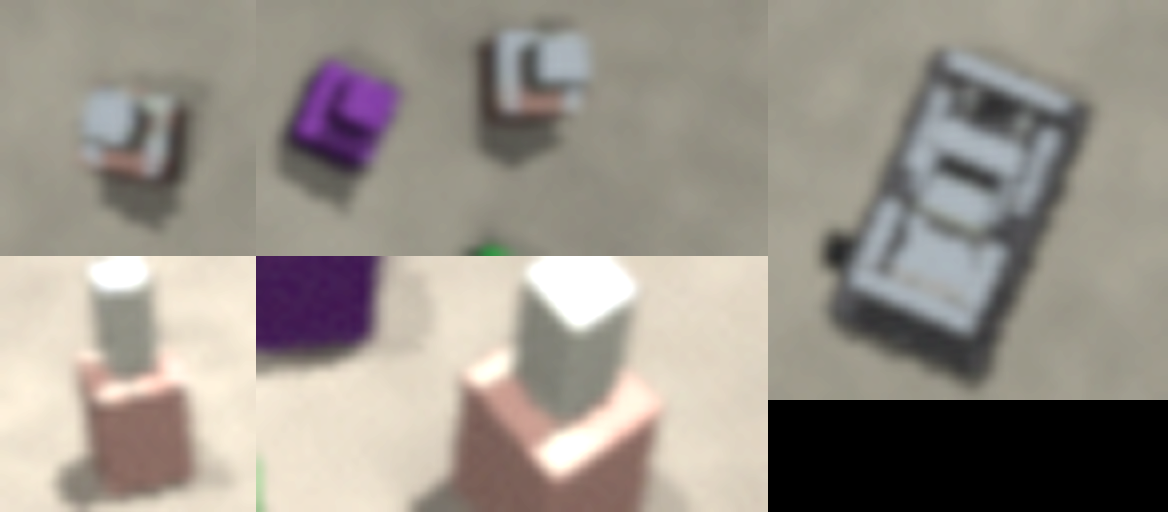

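The crops confirm my choice: two pink square bottles with white square caps, and the purple one stands about 70 mm from the right bottle. The holder's back wall is at its lower end in the image, so its x axis points up and slightly right. Next I'll get poses from the depth footprints.

```bash
cat >> h.py <<'E'
def foot(P,c,r,z0,z1):
    Q=P.reshape(-1,3);k=(np.hypot(Q[:,0]-c[0],Q[:,1]-c[1])<r)&(Q[:,2]>z0)&(Q[:,2]<z1);return Q[k]
def rect(Q):
    (c,s,a)=cv2.minAreaRect((Q[:,:2]*1000).astype(np.float32));return np.round(c,1),np.round(s,1),round(a,1),len(Q)
E
python3 - <<'E'
from h import *
cl={n:cloud(n,np.load(n+"0.npz")["d"]) for n in("top","side")}
for n in cl:
    P=cl[n];print(n)
    for nm,c in(("L",(.4545,.236)),("R",(.446,-.298)),("purple",onz("top",(364,248),.04)[:2]),("green",onz("top",(383,271),.04)[:2])):
        print(nm,"foot",rect(foot(P,c,.03,.012,.09)),"cap",rect(foot(P,c,.03,.066,.085)),foot(P,c,.03,.066,.085).mean(0).round(4))
    for nm,uv in(("pl",(260,171)),("pr",(336,180))):
        c=onz("top",uv,.106);Q=foot(P,c,.07,.09,.125)
        print(nm,c.round(3),cv2.minEnclosingCircle((Q[:,:2]*1000).astype(np.float32)),Q.mean(0).round(4),np.median(Q,0).round(4))
    c=onz("top",(275,241),.02);Q=foot(P,c,.08,.008,.07);print("holder",rect(Q))
    Q=Q[np.abs(Q[:,2]-.04)<.03];print("z hist",np.histogram(Q[:,2],bins=np.arange(.008,.062,.003)))
    for nm,uv,z in (("mug",(403,165),.09),("round",(161,184),.05)):
        c=onz("top",uv,z);print(nm,rect(foot(P,c,.07,.02,.12)))
E
```

```text
top
L foot (array([456.4, 238.4]), array([30.1, 29.8]), 79.4, 130) cap (array([456.7, 239. ]), array([16.9, 17.4]), 79.3, 40) [0.4566 0.2386 0.0752]
R foot (array([ 447.1, -299.6]), array([29.2, 29.1]), 1.6, 136) cap (array([ 447.7, -300.3]), array([17. , 18.9]), 9.1, 42) [ 0.4475 -0.3003  0.0756]
purple foot (array([ 432.8, -230.1]), array([30. , 30.1]), 61.8, 134) cap (array([ 433.8, -230.6]), array([15.9, 17.1]), 63.6, 41) [ 0.4333 -0.2301  0.076 ]
green foot (array([ 365.9, -283. ]), array([28.5, 30.4]), 61.9, 135) cap (array([ 365.5, -284.4]), array([17.3, 17.1]), 57.2, 41) [ 0.3657 -0.2837  0.0765]
pl [0.645 0.068 0.106] ((648.4041137695312, 69.86662292480469), 49.92040252685547) [0.6482 0.0698 0.1117] [0.6479 0.0706 0.1117]
pr [ 0.618 -0.146  0.106] ((624.5053100585938, -148.76486206054688), 49.80201721191406) [ 0.624  -0.1484  0.1005] [ 0.6244 -0.1484  0.1004]
holder (array([454.6,  36.1]), array([ 91.3, 123.2]), 55.0, 795)
z hist (array([  3,  24,  86, 144, 101,  65,  45,  24,  15,  17,  13,  47,  64,
        57,  43,  35,   7]), array([0.008, 0.011, 0.014, 0.017, 0.02 , 0.0
[... 852 characters left out ...]
68 0.106] ((646.4758911132812, 73.62179565429688), 51.38549041748047) [0.6453 0.0702 0.1116] [0.6448 0.0692 0.1116]
pr [ 0.618 -0.146  0.106] ((622.9812622070312, -144.99649047851562), 51.755348205566406) [ 0.6215 -0.1482  0.1003] [ 0.6212 -0.149   0.1003]
holder (array([453.8,  31.1]), array([ 63.8, 107.9]), 66.8, 1258)
z hist (array([ 16,  52,  87, 263,  55,  77,  46,  47,  70,  68,  57,  85, 149,
        39,  94,  23,   0]), array([0.008, 0.011, 0.014, 0.017, 0.02 , 0.023, 0.026, 0.029, 0.032,
       0.035, 0.038, 0.041, 0.044, 0.047, 0.05 , 0.053, 0.056, 0.059]))
mug (array([ 657.5, -340.7]), array([ 79.8, 106.9]), 86.7, 2731)
round (array([619. , 363.2]), array([24.9, 36.1]), 47.2, 172)
```

Estimated poses:
- Left bottle: (0.456, 0.239), with faces at 79.5°.
- Right bottle: (0.447, -0.299), with faces at about 92.5°.
- Pans: left (0.647, 0.070) and right (0.623, -0.1485).
- Pocket: about (0.435, 0.039), with the holder's y axis at 67°.

I'll move over the left bottle first.

Call:
send_rows --moves "0 0 0 -0.0345 -0.0267 0 0.05;0 0 0 -0.0345 -0.0267 0 0.05;0 0 0 -0.0345 -0.0267 0 0.05;0 0 0 -0.0345 -0.0267 0 0.05;0 0 0 -0.0345 -0.0267 0 0.05;0 0 0 -0.0345 -0.0267 0 0.05;0 0 0 -0.0345 -0.0267 0 0.05;0 0 0 -0.0345 -0.0267 0 0.05;0 0 0 -0.0345 -0.0267 0 0.05;0 0 0 -0.0345 -0.0267 0 0.05;0 0 -4.9 0 0 0.04 0.05;0 0 -4.9 0 0 0.04 0.05;0 0 0 0 0 0 0.05" --squeeze 40

```text
time: 1.4
eef_pos: [0.4525, 0.237, 0.1526]
orientation: [[-0.983, 0.184, -0.012], [0.184, 0.983, -0.005], [0.011, -0.007, -1.0]]
ft_force: [-1.5, -0.3, -1.7]
opening: 0.0503
grip_force: 0.0
```

```bash
cat >> h.py <<'E'
def go(x,y,z,th):
    s=bot.state();p=s["eef_pos"];R=s["orientation"];t0=np.degrees(np.arctan2(R[1,1],R[0,1]))
    d=R.T@(np.array([x,y,z])-p);print("t",round(s["time"],2),"tcp",p.round(4),"th",round(t0,2),"toolshift",d.round(4),"turnz",round(t0-th,2),"tilt",(R[:2,2]*57.3).round(2),"F",s["ft_force"].round(2),"open",round(s["opening"],4),"grip",round(s["grip_force"],1))
E
python3 - <<'E'
from h import *
go(.456,.239,.055,79.5)
# holder cheeks
for n in("top","side"):
    P=cloud(n,np.load(n+"0.npz")["d"]);Q=foot(P,(.454,.033),.08,.008,.07)
    for a in(-23.2,):
        c,s=np.cos(np.radians(a)),np.sin(np.radians(a));D=Q[:,:2]-[.4354,.039];h=np.c_[D@[c,s],D@[-s,c]]*1000
        k=Q[:,2]>.042
        g=np.zeros((22,32),int)
        for hx,hy,z in np.c_[h,Q[:,2]*1000]:
            i,j=int((hy+44)//4),int((hx+44)//4)
            if 0<=i<22 and 0<=j<32:g[i,j]=max(g[i,j],int(z))
        print(n,"cols x from -44 step4, rows y from -44");print("\n".join(" ".join("%2d"%v for v in r) for r in g))
E
```

```text
t 1.4 tcp [0.4525 0.237  0.1526] th 79.4 toolshift [-0.0041  0.0032  0.0976] turnz -0.1 tilt [-0.69 -0.27] F [-1.47 -0.26 -1.69] open 0.0503 grip 0.0
top cols x from -44 step4, rows y from -44
 0  0  0  0  0  0  0  0  0  0  0  0  0  0  0  0  0  0  0  0  0  0  0  0  0  0  0  0  0  0  0  0
 0  0  0  0  0  0  0  0  0  0  0  0  0  0  0  0  0  0  0  0  0  0  0  0  0  0  0  0  0  0  0  0
 0  0  0  0 15  0 18  0 22 18  0 10  0 17  0 15  0  0  0 20  0  0  0 13  0 14  0  0  0 15  0  0
 0  0  0 18 21 21 18 14 19 19 20 21 19 19 19 13 25 18 17 17 17 21 20 21 21 19 20 15 17 15  0  0
 0  0  0 21 18 22 50 52 43 50 56 49 48 49 19 17 22 20 26 15 22 21 22 17 23 27 21 48 21 20  0  0
 0  0  0 21 18 52 56 55 54 52 54 53 50 54  0 18 22 20 25 26 27 21 21 23 23 17 27 47 48  0  0  0
 0  0  0 14 18 30 51 47 55 46 50 54 49 54  0 29 41 45 41 47 43 46 47 20 16 24 20 48 49 46  0  0
 0  0  0 26 15 55 53 54 29 23 24 28 23 23 27 45 46 37 46 15 48 48 44 45 33 35 35 51 43  0  0  0
 0  0  0 16 21 53 56 52 25 29 28 27 28 25 44 42 44 47  0 17 37 48 45 34 30 31 36 46 45 43  0  0
 0  0  0 19 20 42 57 52 20 25 28 26 26 24 4
[... 2660 characters left out ...]
0 34 36 35 46 45  0  0  0  0
 0  0  0 18 19 53 53 53 54 51 53 52 52 51  0  0  0 43 42 43 44 42 42 22 17 19 23 46 46  0  0  0
 0  0 15 19 17 51 52 53  0 52 53 52 52 51  0  0  0  0 24 24  0  0  0  0 18 20 17 48 45  0  0  0
 0  0 17 17 19  0  0  0 52 51  0  0  0 18  0  0  0  0  0  0  0  0  0  0  0  0  0 44 45  0  0  0
 0  0  0 16 18  0  0  0  0  0  0  0  0  0  0  0  0  0  0  0  0  0  0  0  0  0  0  0  0  0  0  0
 0  0  0  0  0  0  0  0  0  0  0  0  0  0  0  0  0  0  0  0  0  0  0  0  0  0  0  0  0  0  0  0
 0  0  0  0  0  0  0  0  0  0  0  0  0  0  0  0  0  0  0  0  0  0  0  0  0  0  0  0  0  0  0  0
 0  0  0  0  0  0  0  0  0  0  0  0  0  0  0  0  0  0  0  0  0  0  0  0  0  0  0  0  0  0  0  0
```

The height map shows the holder well: wall tops at about 52.5 mm, floor plate at about 26 mm, pocket close to the estimate. I'll refine that later and grasp the left bottle now.

Call:
send_rows --moves "0 0 0 -0.004 0.003 0 0.05;0 0 0 0 0 0.03 0.05;0 0 0 0 0 0.03 0.05;0 0 0 0 0 0.025 0.05;0 0 0 0 0 0.012 0.05;0 0 0 0 0 0 0.05;0 0 0 0 0 0 0.05"

```text
time: 2.1
eef_pos: [0.4626, 0.2423, 0.0644]
orientation: [[-0.983, 0.183, 0.003], [0.183, 0.983, 0.001], [-0.003, 0.002, -1.0]]
ft_force: [0.7, -0.4, 1.2]
opening: 0.0503
grip_force: 0.0
```

Run:
```python
from h import *
go(.456,.239,.055,79.5)
t,_=bot.grab_frame("top");s,d=bot.grab_frame("side")
a=crop(t,(202,241),25,25,8);u=proj("side",(.456,.239,.06)).astype(int);b=crop(s,u,25,25,8)
cv2.imwrite("pics/g1.png",np.clip(np.hstack([a,b])[:,:,::-1]*1.5,0,255).astype(np.uint8))
```

```text
t 2.1 tcp [0.4626 0.2423 0.0644] th 79.47 toolshift [ 0.0059 -0.0045  0.0094] turnz -0.03 tilt [0.17 0.07] F [ 0.69 -0.39  1.23] open 0.0503 grip 0.0
```

View pics/g1.png

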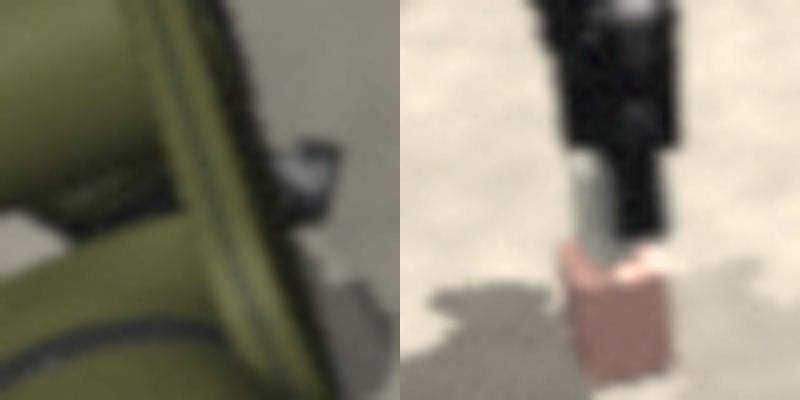

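Side crop: the fingers straddle the cap and sit about 6 mm too far out. The first reading still included arm lag, so I'd over-corrected. I'll correct that, close and lift.

Call:
send_rows --moves "0 0 0 0.006 -0.0045 0.003 0.05;0 0 0 0 0 0.0065 0.05;0 0 0 0 0 0 0.05;0 0 0 0 0 0 0.015;0 0 0 0 0 0 0.012;0 0 0 0 0 0 0.012;0 0 0 0 0 0 0.012;0 0 0 0 0 0 0.012" --squeeze 40

```text
time: 3.0
eef_pos: [0.4544, 0.2382, 0.0528]
orientation: [[-0.983, 0.183, -0.0], [0.183, 0.983, -0.0], [0.0, -0.0, -1.0]]
ft_force: [-0.3, 0.4, -0.9]
opening: 0.0165
grip_force: 44.1
```

Run:
```python
from h import *
go(.647,.070,.20,66.8)
```

```text
t 3.0 tcp [0.4544 0.2382 0.0528] th 79.47 toolshift [-0.2201 -0.1301 -0.1472] turnz 12.67 tilt [-0. -0.] F [-0.35  0.38 -0.87] open 0.0165 grip 44.1
```

Bottle 1 is gripped by the cap (16.5 mm). Next: lift, turn to 66.8° and carry it over the left pan.

Call:
send_rows --moves "0 0 0 0 0 -0.02 0.012;0 0 6.4 0 0 -0.04 0.012;0 0 6.3 0 0 -0.04 0.012;0 0 0 0 0 -0.03 0.012;0 0 0 -0.0405 -0.0131 0 0.012;0 0 0 -0.0405 -0.0131 0 0.012;0 0 0 -0.0405 -0.0131 0 0.012;0 0 0 -0.0405 -0.0131 0 0.012;0 0 0 -0.0405 -0.0131 0 0.012;0 0 0 -0.0405 -0.0131 0 0.012;0 0 0 0 0 0 0.012;0 0 0 0 0 0 0.012;0 0 0 0 0 0 0.012"

```text
time: 4.3
eef_pos: [0.6459, 0.0707, 0.1824]
orientation: [[-0.919, 0.394, -0.001], [0.394, 0.919, 0.0], [0.001, -0.0, -1.0]]
ft_force: [0.1, -0.5, -0.2]
opening: 0.0164
grip_force: 44.2
```

Run:
```python
from h import *
go(.647,.070,.1628,66.8)
s,d=bot.grab_frame("side");P=cloud("side",d)
for c in((.647,.070),(.623,-.1485)):
    Q=foot(P,c,.045,.085,.122);print(np.median(Q,0).round(4),len(Q))
cv2.imwrite("pics/s1.png",crop(s,(330,210),100,75,4)[:,:,::-1])
```

```text
t 4.3 tcp [0.6459 0.0707 0.1824] th 66.8 toolshift [-0.0013 -0.0002  0.0196] turnz -0.0 tilt [-0.06  0.01] F [ 0.08 -0.52 -0.21] open 0.0164 grip 44.2
[0.6417 0.0645 0.1093] 517
[ 0.6216 -0.1506  0.1027] 997
```

Call:
send_rows --moves "0 0 0 -0.001 0 0.01 0.012;0 0 0 0 0 0.008 0.012;0 0 0 0 0 0.005 0.012;0 0 0 0 0 0.004 0.012;0 0 0 0 0 0.004 0.012;0 0 0 0 0 0.003 0.012;0 0 0 0 0 0.001 0.012;0 0 0 0 0 0 0.012;0 0 0 0 0 0 0.012"

```text
time: 5.25
eef_pos: [0.6478, 0.0696, 0.1481]
orientation: [[-0.919, 0.394, 0.0], [0.394, 0.919, 0.0], [-0.0, 0.0, -1.0]]
ft_force: [-0.2, 0.4, -0.4]
opening: 0.0162
grip_force: 44.3
```

Run:
```python
from h import *
go(.647,.070,.1478,66.8)
s,d=bot.grab_frame("side");P=cloud("side",d)
for c in((.647,.070),(.623,-.1485)):
    Q=foot(P,c,.045,.085,.122);print(np.median(Q,0).round(4),len(Q))
```

```text
t 5.25 tcp [0.6478 0.0696 0.1481] th 66.77 toolshift [0.0009 0.     0.0003] turnz -0.03 tilt [0.03 0.  ] F [-0.22  0.37 -0.43] open 0.0162 grip 44.3
[0.6373 0.058  0.0957] 535
[ 0.6218 -0.1508  0.1169] 1007
```

Left pan is on its stop with almost no force. I'll let go, rise and go to the right bottle.

Call:
send_rows --moves "0 0 0 0 0 0 0.025;0 0 0 0 0 0 0.045;0 0 0 0 0 0 0.045;0 0 0 0 0 0 0.045;0 0 0 0 0 -0.02 0.045;0 0 0 0 0 -0.04 0.045;0 0 0 0 0 -0.04 0.045;0 0 0 0.004 -0.042 0 0.045;0 0 0 0.004 -0.042 0 0.045;0 0 0 0.004 -0.042 0 0.045;0 0 0 0.004 -0.042 0 0.045;0 0 0 0.004 -0.042 0 0.045;0 0 0 0.004 -0.042 0 0.045;0 0 0 0.004 -0.042 0 0.045;0 0 0 0.004 -0.042 0 0.045;0 0 0 0.004 -0.042 0 0.045;0 0 0 0.004 -0.042 0 0.045;0 0 -8.5 0 0 0.03 0.045;0 0 -8.5 0 0 0.04 0.045;0 0 -8.5 0 0 0.03 0.045"

```text
time: 7.3
eef_pos: [0.4443, -0.3006, 0.1461]
orientation: [[-0.999, -0.044, -0.001], [-0.044, 0.999, 0.0], [0.0, 0.001, -1.0]]
ft_force: [-0.1, 0.1, 0.0]
opening: 0.045
grip_force: 0.0
```

Call:
send_rows --moves "0 0 0 0 0 0 0.045;0 0 0 0 0 0 0.045;0 0 0 0 0 0 0.045"

```text
time: 7.6
eef_pos: [0.4464, -0.3013, 0.1504]
orientation: [[-0.999, -0.038, 0.003], [-0.038, 0.999, -0.003], [-0.003, -0.003, -1.0]]
ft_force: [0.6, -0.4, 0.3]
opening: 0.0449
grip_force: 0.0
```

Run:
```python
from h import *
go(.447,-.299,.0535,92.5)
s,d=bot.grab_frame("side");P=cloud("side",d)
print("L on pan",rect(foot(P,(.647,.07),.03,.155,.19)))
for c in((.647,.070),(.623,-.1485)):
    Q=foot(P,c,.045,.085,.122);print(np.median(Q,0).round(4),len(Q))
t,_=bot.grab_frame("top");cv2.imwrite("pics/t2.png",np.clip(np.hstack([crop(s,(330,320),50,75,4),crop(s,(340,200),50,75,4)])[:,:,::-1]*1.3,0,255))
```

```text
t 7.6 tcp [ 0.4464 -0.3013  0.1504] th 92.17 toolshift [-0.0004  0.0026  0.0969] turnz -0.33 tilt [ 0.17 -0.15] F [ 0.65 -0.41  0.34] open 0.0449 grip 0.0
L on pan (array([0., 0.]), array([0., 0.]), 0.0, 0)
[0.6376 0.0579 0.0952] 541
[nan nan nan] 0
  return _methods._mean(a, axis=axis, dtype=dtype,
  ret = um.true_divide(
[ WARN:0@1.384] global loadsave.cpp:1063 imwrite_ Unsupported depth image for selected encoder is fallbacked to CV_8U.
```

View pics/t2.png

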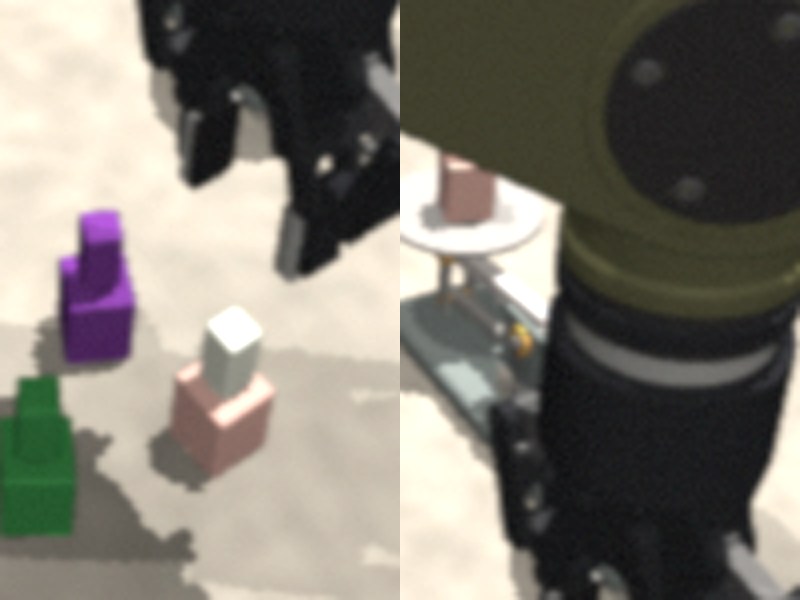

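Bottle 1 stands on the left pan (right crop, about (468,195)). The open gripper hangs over the right pink bottle (left crop, (232,340)), clear of the purple one. I'll descend and grasp.

Call:
send_rows --moves "0 0 0 0 0.0015 0.03 0.045;0 0 0 0 0 0.03 0.045;0 0 0 0 0 0.02 0.045;0 0 0 0 0 0.014 0.045;0 0 0 0 0 0 0.045;0 0 0 0 0 0 0.045"

```text
time: 8.3
eef_pos: [0.4459, -0.2996, 0.055]
orientation: [[-0.999, -0.039, 0.001], [-0.039, 0.999, -0.001], [-0.001, -0.001, -1.0]]
ft_force: [0.2, -0.3, 0.5]
opening: 0.0448
grip_force: 0.0
```

Run:
```python
from h import *
go(.447,-.299,.0530,92.5)
```

```text
t 8.3 tcp [ 0.4459 -0.2996  0.055 ] th 92.26 toolshift [-0.0011  0.0005  0.002 ] turnz -0.24 tilt [ 0.08 -0.07] F [ 0.22 -0.32  0.48] open 0.0448 grip 0.0
```

Call:
send_rows --moves "0 0 0 -0.001 0 0.0015 0.03;0 0 0 0 0 0 0.012;0 0 0 0 0 0 0.012;0 0 0 0 0 0 0.012;0 0 0 0 0 0 0.012;0 0 0 0 0 0 0.012" --squeeze 40

```text
time: 8.9
eef_pos: [0.4469, -0.2996, 0.0536]
orientation: [[-0.999, -0.04, 0.002], [-0.04, 0.999, -0.001], [-0.002, -0.001, -1.0]]
ft_force: [-0.0, 1.1, 5.7]
opening: 0.0162
grip_force: 44.8
```

Run:
```python
from h import *
go(.623,-.1485,.20,66.8)
D=np.array([.623,-.1485])-bot.state()["eef_pos"][:2];t=np.radians(66.8)
print(D@[-np.sin(t),np.cos(t)],D@[np.cos(t),np.sin(t)])
```

```text
t 8.9 tcp [ 0.4469 -0.2996  0.0536] th 92.27 toolshift [-0.1822  0.1438 -0.1463] turnz 25.47 tilt [ 0.11 -0.08] F [-0.    1.12  5.65] open 0.0162 grip 44.8
-0.10232319369233503 0.20819749654218622
```

Call:
send_rows --moves "0 0 0 0 0 -0.02 0.012;0 0 8.5 0 0 -0.045 0.012;0 0 8.5 0 0 -0.045 0.012;0 0 8.5 0 0 -0.027 0.012;0 0 0 -0.0205 0.0416 0 0.012;0 0 0 -0.0205 0.0416 0 0.012;0 0 0 -0.0205 0.0416 0 0.012;0 0 0 -0.0205 0.0416 0 0.012;0 0 0 -0.0205 0.0416 0 0.012;0 0 0 0 0 0 0.012;0 0 0 0 0 0 0.012;0 0 0 0 0 0 0.012"

```text
time: 10.1
eef_pos: [0.6215, -0.1486, 0.1885]
orientation: [[-0.919, 0.395, -0.002], [0.395, 0.919, 0.0], [0.002, -0.001, -1.0]]
ft_force: [0.7, -0.5, -0.8]
opening: 0.0163
grip_force: 44.1
```

Run:
```python
from h import *
go(.623,-.1485,.1596,66.8)
s,d=bot.grab_frame("side");P=cloud("side",d)
for c in((.647,.070),(.623,-.1485)):
    Q=foot(P,c,.045,.085,.122);print(np.median(Q,0).round(4),len(Q))
```

```text
t 10.1 tcp [ 0.6215 -0.1486  0.1885] th 66.74 toolshift [-0.0014  0.0007  0.0289] turnz -0.06 tilt [-0.09  0.01] F [ 0.67 -0.49 -0.82] open 0.0163 grip 44.1
[0.6373 0.0582 0.0952] 546
[ 0.6159 -0.1567  0.1172] 831
```

Call:
send_rows --moves "0 0 0 -0.001 0.0005 0.01 0.012;0 0 0 0 0 0.005 0.012;0 0 0 0 0 0.003 0.012;0 0 0 0 0 0.002 0.012;0 0 0 0 0 0.002 0.012;0 0 0 0 0 0.002 0.012;0 0 0 0 0 0.002 0.012;0 0 0 0 0 0.002 0.012;0 0 0 0 0 0.001 0.012;0 0 0 0 0 0 0.012;0 0 0 0 0 0 0.012"

```text
time: 11.25
eef_pos: [0.6235, -0.1481, 0.1604]
orientation: [[-0.919, 0.394, 0.0], [0.394, 0.919, 0.0], [-0.0, 0.0, -1.0]]
ft_force: [-0.8, 0.5, -0.1]
opening: 0.0161
grip_force: 44.2
```

Run:
```python
from h import *
go(.623,-.1485,.1596,66.8)
s,d=bot.grab_frame("side");P=cloud("side",d)
for c in((.647,.070),(.623,-.1485)):
    Q=foot(P,c,.045,.085,.122);print(np.median(Q,0).round(4),len(Q))
```

```text
t 11.25 tcp [ 0.6235 -0.1481  0.1604] th 66.78 toolshift [ 0.0003 -0.0006  0.0008] turnz -0.02 tilt [0.01 0.  ] F [-0.78  0.54 -0.14] open 0.0161 grip 44.2
[0.6367 0.0583 0.1049] 496
[ 0.6119 -0.1598  0.1073] 797
```

The beam is level (pans at 105 and 107 mm). I'll let go, rise and look.

Call:
send_rows --moves "0 0 0 0 0 0 0.025;0 0 0 0 0 0 0.045;0 0 0 0 0 0 0.045;0 0 0 0 0 0 0.045;0 0 0 0 0 -0.02 0.045;0 0 0 0 0 -0.04 0.045;0 0 0 0 0 -0.04 0.045;0 0 0 0 0 0 0.045;0 0 0 0 0 0 0.045;0 0 0 0 0 0 0.045;0 0 0 0 0 0 0.045;0 0 0 0 0 0 0.045"

```text
time: 12.5
eef_pos: [0.6228, -0.148, 0.2584]
orientation: [[-0.919, 0.394, -0.003], [0.394, 0.919, 0.001], [0.003, -0.0, -1.0]]
ft_force: [0.1, 0.2, -0.1]
opening: 0.0449
grip_force: 0.0
```

Run:
```python
from h import *
go(.623,-.1485,.1596,66.8)
s,d=bot.grab_frame("side");P=cloud("side",d)
for c in((.647,.070),(.623,-.1485)):
    Q=foot(P,c,.045,.085,.122);print(np.median(Q,0).round(4),len(Q)); Q=foot(P,c,.03,.15,.2);print("cap",rect(Q),np.percentile(Q[:,2],90).round(4) if len(Q) else 0)
cv2.imwrite("pics/s3.png",crop(s,(330,200),80,75,4)[:,:,::-1])
```

```text
t 12.5 tcp [ 0.6228 -0.148   0.2584] th 66.77 toolshift [-0.0007 -0.0004  0.0988] turnz -0.03 tilt [-0.16  0.05] F [ 0.06  0.21 -0.12] open 0.0449 grip 0.0
[0.639  0.056  0.1166] 484
cap (array([646.1,  66.6]), array([26.6, 31.5]), 61.4, 210) 0.1913
[ 0.6123 -0.1596  0.0953] 885
cap (array([ 623.2, -147.8]), array([18.9, 16.4]), 71.0, 138) 0.1711
```

View pics/s3.png

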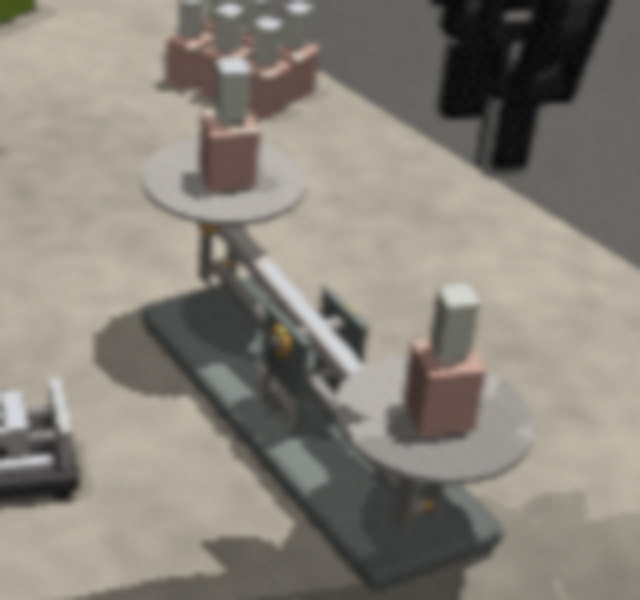

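Both are released, and the right bottle (picture (445,390)) has dropped: pan at 95 mm against 117 mm on the left. So the right one is the fuller. I'll re-grip it and lift slowly so the left pan settles gently.

Call:
send_rows --moves "0 0 0 0 0 0.035 0.045;0 0 0 0 0 0.035 0.045;0 0 0 0 0 0.025 0.045;0 0 0 0 0 0.0125 0.045;0 0 0 0 0 0 0.045;0 0 0 0 0 0 0.045;0 0 0 0 0 0 0.03;0 0 0 0 0 0 0.012;0 0 0 0 0 0 0.012;0 0 0 0 0 0 0.012;0 0 0 0 0 0 0.012;0 0 0 0 0 0 0.012" --squeeze 60

```text
time: 13.75
eef_pos: [0.6243, -0.1484, 0.1538]
orientation: [[-0.919, 0.394, 0.002], [0.394, 0.919, -0.001], [-0.002, 0.0, -1.0]]
ft_force: [2.3, -1.0, 2.7]
opening: 0.0157
grip_force: 60.3
```

Run:
```python
from h import *
go(.623,-.1485,.1505,66.8)
```

```text
t 13.75 tcp [ 0.6243 -0.1484  0.1538] th 66.77 toolshift [ 0.0011 -0.0006  0.0033] turnz -0.03 tilt [ 0.13 -0.04] F [ 2.28 -0.99  2.66] open 0.0157 grip 60.3
```

Gripped at 60 N. Slow lift now, and I'll refine the pocket pose from the unobstructed first frames.

Call:
send_rows --moves "0 0 0 0 0 -0.002 0.012;0 0 0 0 0 -0.002 0.012;0 0 0 0 0 -0.003 0.012;0 0 0 0 0 -0.003 0.012;0 0 0 0 0 -0.003 0.012;0 0 0 0 0 -0.003 0.012;0 0 0 0 0 -0.003 0.012;0 0 0 0 0 -0.003 0.012;0 0 0 0 0 -0.003 0.012;0 0 0 0 0 -0.003 0.012;0 0 0 0 0 -0.02 0.012;0 0 0 0 0 -0.03 0.012;0 0 0 0 0 0 0.012;0 0 0 0 0 0 0.012" --squeeze 80

```text
time: 15.15
eef_pos: [0.6239, -0.1483, 0.2318]
orientation: [[-0.919, 0.394, 0.002], [0.394, 0.919, -0.001], [-0.002, 0.0, -1.0]]
ft_force: [0.2, -0.0, -1.1]
opening: 0.0156
grip_force: 81.0
```

Run:
```python
from h import *
for n in("top","side"):
    P=cloud(n,np.load(n+"0.npz")["d"]);Q=foot(P,(.454,.033),.08,.008,.07)
    W=Q[Q[:,2]>.0475]
    o=np.array([.4354,.039]);a=-23.2
    for it in range(3):
        c,s=np.cos(np.radians(a)),np.sin(np.radians(a));D=W[:,:2]-o;h=np.c_[D@[c,s],D@[-s,c]]*1000
        A=h[(h[:,0]>-10)&(h[:,0]<14)&(h[:,1]>8)];B=h[(h[:,0]>-10)&(h[:,0]<14)&(h[:,1]<-8)];K=h[(h[:,0]<-10)&(np.abs(h[:,1])<13)]
        sl=[np.polyfit(A[:,0],A[:,1],1)[0],np.polyfit(B[:,0],B[:,1],1)[0],-np.polyfit(K[:,1],K[:,0],1)[0]]
        print(n,"a",round(a,2),"cheek y",A[:,1].mean().round(2),B[:,1].mean().round(2),"ext",np.percentile(A[:,1],[3,97]).round(1),np.percentile(B[:,1],[3,97]).round(1),"xend",np.percentile(np.r_[A,B][:,0],97).round(1),"back x",K[:,0].mean().round(2),np.percentile(K[:,0],[3,97]).round(1),"slopes deg",np.degrees(sl).round(2),len(A),len(B),len(K),"z",np.median(W[h[:,0]<12][:,2]).round(4))
        a+=np.degrees(np.median(sl)); o=o+np.array([-s,c])*(A[:,1].mean()+B[:,1].mean())/2000
    F=Q[Q[:,2]<.0225];(cc,ss,aa)=cv2.minAreaRect((foot(P,(.454,.033),.08,.009,.0225)[:,:2]*1000).astype(np.float32));print("base",cc,ss,aa)
    print("o",o.round(4))
    h=np.c_[(Q[:,:2]-o)@[c,s],(Q[:,:2]-o)@[-s,c]]*1000;k=(np.abs(h[:,0]-0)<8)&(np.abs(h[:,1])<10);print("floor",np.median(Q[k][:,2]),k.sum(),"hx range base",np.percentile(h[:,0],[1,99]),"hy",np.percentile(h[:,1],[1,99]))
go(.436,.039,.25,66.8)
t=np.radians(66.8);D=np.array([.436,.039])-bot.state()["eef_pos"][:2];print(D@[-np.sin(t),np.cos(t)],D@[np.cos(t),np.sin(t)])
```

```text
top a -23.2 cheek y 18.14 -21.85 ext [14.5 22. ] [-25.5 -18. ] xend 11.5 back x -16.97 [-20.8 -13.3] slopes deg [0.89 4.24 0.18] 22 21 26 z 0.0525
top a -22.31 cheek y 19.95 -20.02 ext [16.4 23.7] [-23.6 -16.2] xend 11.4 back x -17.15 [-20.8 -13.3] slopes deg [0.46 3.48 0.65] 23 21 25 z 0.0525
top a -21.65 cheek y 19.97 -20.01 ext [16.4 23.7] [-23.6 -16.3] xend 11.5 back x -17.26 [-21.1 -13.3] slopes deg [-0.11  2.92 -3.16] 23 21 25 z 0.0525
base (456.20220947265625, 33.445335388183594) (71.45992279052734, 106.77642822265625) 67.10681915283203
o [0.4346 0.0372]
floor 0.026109926037949236 37 hx range base [-31.48568898  71.87699176] hy [-31.01544017  35.9669277 ]
side a -23.2 cheek y 19.61 -20.55 ext [15.9 24.3] [-24.5 -15.6] xend 9.9 back x -19.07 [-22.5 -15.3] slopes deg [-1.21 -0.61 -2.45] 34 34 29 z 0.0519
side a -24.41 cheek y 19.98 -20.02 ext [16.2 24.1] [-24.1 -15.2] xend 9.6 back x -19.07 [-22.4 -15.4] slopes deg [ 1.41 -0.42 -1.37] 32 37 29 z 0.0519
side a -24.83 cheek y 20.01 -20.0 ext [16.2 24. ] [-24.1 -15.1] xend 9.6 back x -19.07 [-22.3 -15.4] slopes deg [ 1.75 -0.08 -1.  ] 32 37 29 z 0.0519
base (453.8329162597656, 31.062366485595703) (63.75122833251953, 107.8677978515625) 66.78758239746094
o [0.4352 0.0385]
floor nan 0 hx range base [-31.88681045  70.88290992] hy [-30.66819475  24.81280432]
t 15.15 tcp [ 0.6239 -0.1483  0.2318] th 66.77 toolshift [ 0.2465  0.098  -0.0187] turnz -0.03 tilt [ 0.11 -0.04] F [ 0.21 -0.02 -1.13] open 0.0156 grip 81.0
0.24647030690500243 0.09816217767150101
  return _methods._mean(a, axis=axis, dtype=dtype,
  ret = ret.dtype.type(ret / rcount)
```

The cameras put the pocket at (0.4364, 0.0365) (top) and (0.4352, 0.0385) (side). The side view also agrees with the robot on the bottle's position on the pan to within 0.5 mm. I'll carry the bottle above the pocket and compare the two directly.

Call:
send_rows --moves "0 0 0 0.0352 0.0139 0 0.012;0 0 0 0.0352 0.0139 0 0.012;0 0 0 0.0352 0.0139 0 0.012;0 0 0 0.0352 0.0139 0 0.012;0 0 0 0.0352 0.0139 0 0.012;0 0 0 0.0352 0.0139 0 0.012;0 0 0 0.0352 0.0139 0.02 0.012;0 0 0 0 0 0.04 0.012;0 0 0 0 0 0.03 0.012;0 0 0 0 0 0.015 0.012;0 0 0 0 0 0 0.012;0 0 0 0 0 0 0.012;0 0 0 0 0 0 0.012;0 0 0 0 0 0 0.012"

```text
time: 16.55
eef_pos: [0.4363, 0.0383, 0.1271]
orientation: [[-0.919, 0.395, 0.002], [0.395, 0.919, -0.0], [-0.002, 0.001, -1.0]]
ft_force: [0.7, 0.0, -1.0]
opening: 0.0152
grip_force: 81.0
```

Run:
```python
from h import *
go(.4355,.038,.122,66.8)
for n in("side","top"):
    im,d=bot.grab_frame(n);np.savez(n+"1.npz",im=im,d=d);P=cloud(n,d);p=bot.state()["eef_pos"]
    Q=foot(P,p[:2],.035,.06,.118)
    o=np.array([.4354,.039]);a=np.radians(-23.2);c,s=np.cos(a),np.sin(a)
    h=np.c_[(Q[:,:2]-o)@[c,s],(Q[:,:2]-o)@[-s,c],Q[:,2]]*1000
    print(n,len(Q),np.histogram(h[:,2],bins=range(56,122,4)))
    B=h[(h[:,2]<103)];
    if len(B)>10: print("body ext x",np.percentile(B[:,0],[2,50,98]).round(1),"y",np.percentile(B[:,1],[2,50,98]).round(1),cv2.minAreaRect(B[:,:2].astype(np.float32)))
    u=proj(n,[*p[:2],.08]).astype(int);cv2.imwrite(f"pics/h_{n}.png",crop(im,u,30,30,10)[:,:,::-1])
a=cv2.imread("pics/h_side.png");cv2.imwrite("pics/h1.png",np.clip(np.hstack([a])*1.3,0,255).astype(np.uint8))
```

```text
t 16.55 tcp [0.4363 0.0383 0.1271] th 66.76 toolshift [ 0.0006 -0.0006  0.0051] turnz -0.04 tilt [ 0.13 -0.  ] F [ 0.68  0.   -0.95] open 0.0152 grip 81.0
side 287 (array([ 0,  0,  4, 19, 19, 23, 19, 20, 21, 20, 23, 21, 78, 11,  9,  0]), array([ 56,  60,  64,  68,  72,  76,  80,  84,  88,  92,  96, 100, 104,
       108, 112, 116, 120]))
body ext x [-14.1   0.   14.2] y [-17.3 -14.7 -12.7] ((0.11099624633789062, -15.350330352783203), (5.790910243988037, 29.77953338623047), 88.07947540283203)
top 0 (array([0, 0, 0, 0, 0, 0, 0, 0, 0, 0, 0, 0, 0, 0, 0, 0]), array([ 56,  60,  64,  68,  72,  76,  80,  84,  88,  92,  96, 100, 104,
       108, 112, 116, 120]))
```

View pics/h1.png

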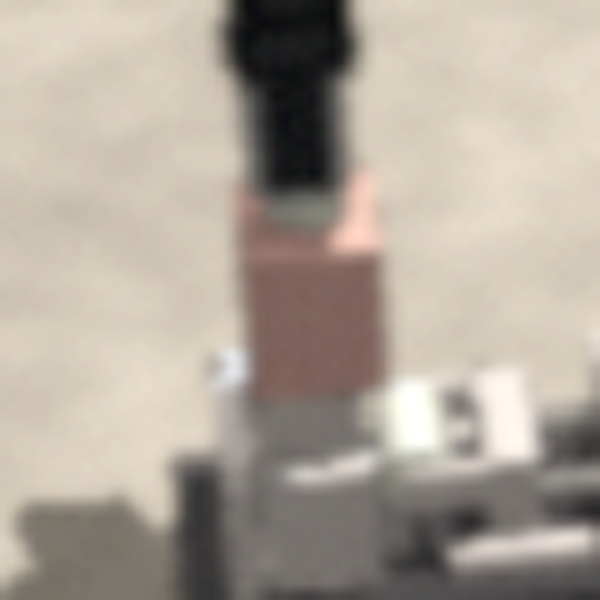

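Side crop: the bottle hangs just above the pocket (body at (312,320), wall edge at (230,370), roller at (400,415)). In the side view the bottle is about 0.8 mm too far in holder +y and about centred in x. I'll correct that with a small bias off the back wall, then descend in guarded steps.

Call:
send_rows --moves "0 0 0 -0.0005 -0.0008 0.003 0.012;0 0 0 0 0 0.004 0.012;0 0 0 0 0 0.004 0.012;0 0 0 0 0 0.003 0.012;0 0 0 0 0 0.002 0.012;0 0 0 0 0 0.002 0.012;0 0 0 0 0 0 0.012;0 0 0 0 0 0 0.012" --squeeze 100

```text
time: 17.45
eef_pos: [0.4366, 0.0375, 0.1123]
orientation: [[-0.919, 0.394, -0.0], [0.394, 0.919, -0.0], [0.0, -0.0, -1.0]]
ft_force: [-10.6, 0.3, 24.8]
opening: 0.0151
grip_force: 102.0
```

Already 25 N, so I'll back off at once and look.

Call:
send_rows --moves "0 0 0 0 0 -0.003 0.012;0 0 0 0 0 0 0.012;0 0 0 0 0 0 0.012"

```text
time: 17.75
eef_pos: [0.4367, 0.0375, 0.1126]
orientation: [[-0.919, 0.394, 0.002], [0.394, 0.919, -0.0], [-0.002, 0.001, -1.0]]
ft_force: [-1.6, 0.2, 9.6]
opening: 0.0148
grip_force: 99.8
```

Run:
```python
from h import *
go(.4355,.038,.122,66.8)
im,d=bot.grab_frame("side");np.savez("side2.npz",im=im,d=d);P=cloud("side",d);p=bot.state()["eef_pos"]
o=np.array([.4354,.039]);a=np.radians(-23.2);c,s=np.cos(a),np.sin(a)
Q=foot(P,o,.06,.045,.105)
h=np.c_[(Q[:,:2]-o)@[c,s],(Q[:,:2]-o)@[-s,c],Q[:,2]]*1000
B=h[(h[:,2]>58)&(h[:,2]<83)&(np.abs(h[:,0])<22)&(h[:,1]<-5)&(h[:,1]>-22)]
print("front face",len(B),"x",np.percentile(B[:,0],[2,98]).round(1),"y",np.median(B[:,1]).round(2),"yaw",np.degrees(np.polyfit(B[:,0],B[:,1],1)[0]).round(2))
T=h[(np.abs(h[:,0])<14)&(h[:,1]<14)&(h[:,1]>-14)&(h[:,2]>83)];print("top z",np.histogram(T[:,2],bins=range(83,106,2)))
u=proj("side",[*p[:2],.06]).astype(int);cv2.imwrite("pics/h2.png",np.clip(crop(im,u,25,25,12)[:,:,::-1]*1.3,0,255).astype(np.uint8))
```

```text
t 17.75 tcp [0.4367 0.0375 0.1126] th 66.77 toolshift [ 0.0013  0.     -0.0094] turnz -0.03 tilt [ 0.13 -0.01] F [-1.64  0.16  9.6 ] open 0.0148 grip 99.8
front face 128 x [-13.4  15. ] y -15.47 yaw 0.48
top z (array([ 2,  2,  0, 10, 35, 10,  5,  6,  3,  1,  0]), array([ 83,  85,  87,  89,  91,  93,  95,  97,  99, 101, 103, 105]))
```

View pics/h2.png

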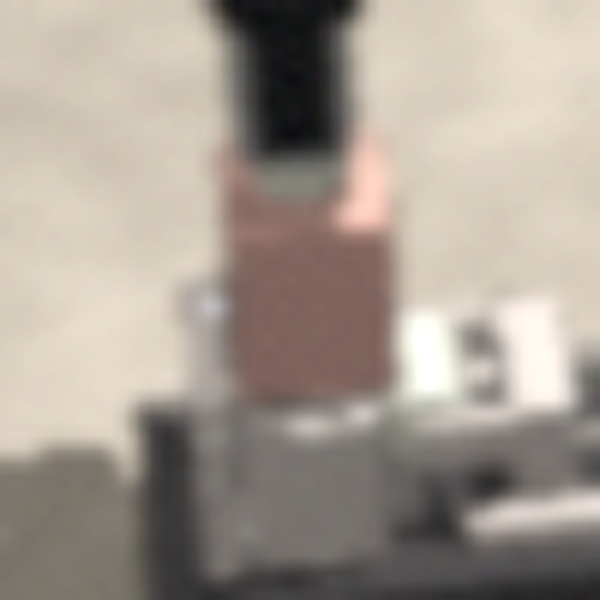

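The body top is at 92 mm, so the underside (about 52 mm) is resting on a wall's top edge. The moment should tell me which side.

Run:
```python
from h import *
s=bot.state();F=s["ft_force"];M=s["moment"];print(F,M)
Hx=np.array([.919,-.394,0]);Hy=np.array([.394,.919,0])
for rz in(-.0606,0,-.22):
    # M=r x F : Mx=ry Fz-rz Fy ; My=rz Fx-rx Fz
    ry=(M[0]+rz*F[1])/F[2];rx=(rz*F[0]-M[1])/F[2];r=np.array([rx,ry,0])*1000;print(rz,"holder x,y mm",(r@Hx).round(1),(r@Hy).round(1))
```

```text
[-2.64861559 -0.43393695  9.63087978] [-0.00633957  0.51682618 -0.06630529]
-0.0606 holder x,y mm -34.8 -12.7
0 holder x,y mm -49.1 -21.7
-0.22 holder x,y mm 2.6 11.2
```

With a wrist sensor about 0.22 m above the contact, the load point falls on the +y cheek. That fits the top camera and the force towards -y. I'll lift a little, shift 0.9 mm towards -y and try again gently.

Call:
send_rows --moves "0 0 0 0 0 -0.004 0.012;0 0 0 0 -0.0009 0 0.012;0 0 0 0 0 0 0.012;0 0 0 0 0 0.002 0.012;0 0 0 0 0 0.002 0.012;0 0 0 0 0 0.001 0.012;0 0 0 0 0 0 0.012;0 0 0 0 0 0 0.012"

```text
time: 18.6
eef_pos: [0.4358, 0.0367, 0.1125]
orientation: [[-0.919, 0.394, -0.0], [0.394, 0.919, -0.0], [0.0, -0.0, -1.0]]
ft_force: [-7.0, 0.3, 16.6]
opening: 0.015
grip_force: 101.2
```

Run:
```python
from h import *
go(.4355,.038,.122,66.8)
s=bot.state();F=s["ft_force"];M=s["moment"];print(F,M)
Hx=np.array([.919,-.394,0]);Hy=np.array([.394,.919,0])
for rz in(-.14,-.16,-.18,-.2,-.22,-.24):
    ry=(M[0]+rz*F[1])/F[2];rx=(rz*F[0]-M[1])/F[2];r=np.array([rx,ry,0])*1000;print(rz,"holder x,y mm",(r@Hx).round(1),(r@Hy).round(1))
im,d=bot.grab_frame("side");P=cloud("side",d)
o=np.array([.4354,.039]);a=np.radians(-23.2);c,s=np.cos(a),np.sin(a)
Q=foot(P,o,.06,.045,.105)
h=np.c_[(Q[:,:2]-o)@[c,s],(Q[:,:2]-o)@[-s,c],Q[:,2]]*1000
B=h[(h[:,2]>58)&(h[:,2]<83)&(np.abs(h[:,0])<22)&(h[:,1]<-5)&(h[:,1]>-22)]
print("front face",len(B),"x",np.percentile(B[:,0],[2,98]).round(1),"y",np.median(B[:,1]).round(2),"yaw",np.degrees(np.polyfit(B[:,0],B[:,1],1)[0]).round(2))
k=(h[:,2]>49)&(h[:,2]<57);W=h[k]
for nm,m in(("near cheek",(W[:,1]<-14)&(np.abs(W[:,0])<9)),("back",(W[:,0]<-13)&(np.abs(W[:,1])<13))):
    print(nm,m.sum(),np.percentile(W[m],[3,50,97],axis=0).round(1))
```

```text
t 18.6 tcp [0.4358 0.0367 0.1125] th 66.78 toolshift [ 0.0008  0.0011 -0.0095] turnz -0.02 tilt [-0.02 -0.01] F [-7.02  0.29 16.57] open 0.015 grip 101.2
[-7.01991625  0.29415719 16.56917307] [-0.06599333  1.58741564 -0.10586751]
-0.14 holder x,y mm -31.0 -20.3
-0.16 holder x,y mm -23.1 -17.3
-0.18 holder x,y mm -15.1 -14.3
-0.2 holder x,y mm -7.2 -11.3
-0.22 holder x,y mm 0.7 -8.3
-0.24 holder x,y mm 8.6 -5.3
front face 134 x [-14.8  14.4] y -17.11 yaw -0.4
near cheek 39 [[ -8.1 -23.7  49.2]
 [  0.4 -19.9  52.2]
 [  8.6 -15.8  56.6]]
back 29 [[-22.7 -12.4  50.3]
 [-19.6  -2.7  52.1]
 [-15.7  10.6  54.1]]
```

The load point is now on the -y side, so y should be 0.5 mm back. The underside may also be catching the back wall, and +x is the compliant (roller) side. I'll lift, shift 0.5 mm in +y and 1.5 mm in +x, and press lightly.

Call:
send_rows --moves "0 0 0 0 0 -0.004 0.012;0 0 0 -0.0015 0.0005 0 0.012;0 0 0 0 0 0 0.012;0 0 0 0 0 0.002 0.012;0 0 0 0 0 0.001 0.012;0 0 0 0 0 0.0005 0.012;0 0 0 0 0 0 0.012;0 0 0 0 0 0 0.012"

```text
time: 19.45
eef_pos: [0.4373, 0.0365, 0.1125]
orientation: [[-0.919, 0.394, -0.0], [0.394, 0.919, -0.0], [0.0, -0.0, -1.0]]
ft_force: [-5.0, -0.4, 14.1]
opening: 0.0151
grip_force: 100.7
```

```bash
cat > mo.py <<'E'
from h import *
go(.4355,.038,.122,66.8)
s=bot.state();F=s["ft_force"];M=s["moment"];print(F.round(2),M.round(3))
Hx=np.array([.919,-.394,0]);Hy=np.array([.394,.919,0]);print("F holder",(F@Hx).round(1),(F@Hy).round(1))
for rz in(-.18,-.2,-.22):
    ry=(M[0]+rz*F[1])/F[2];rx=(rz*F[0]-M[1])/F[2];r=np.array([rx,ry,0])*1000;print(rz,"holder x,y mm",(r@Hx).round(1),(r@Hy).round(1))
E
python3 mo.py
```

```text
t 19.45 tcp [0.4373 0.0365 0.1125] th 66.77 toolshift [ 0.0022  0.0006 -0.0095] turnz -0.03 tilt [-0.02 -0.01] F [-4.96 -0.36 14.08] open 0.0151 grip 100.7
[-4.96 -0.36 14.08] [-0.098  1.26  -0.072]
F holder -4.4 -2.3
-0.18 holder x,y mm -23.0 -12.4
-0.2 holder x,y mm -16.8 -9.2
-0.22 holder x,y mm -10.5 -5.9
```

z hasn't changed at all (0.1125), whatever the lateral shift. I'll measure precisely in the side view how far the body is in and whether it's tilted.

```bash
cat > fit.py <<'E'
from h import *
def ana(im,d,nm):
    P=cloud("side",d);o=np.array([.4354,.039]);a=np.radians(-23.2);c,s=np.cos(a),np.sin(a)
    D=P[...,:2]-o;hx=D@[c,s]*1000;hy=D@[-s,c]*1000;z=P[...,2]*1000
    i=im.astype(int);pink=(i[...,0]-i[...,1]>18)&(i[...,0]-i[...,2]>18)
    near=(np.hypot(hx,hy)<35)&(z>25)&(z<112)
    m=pink&near
    dark=m&(i[...,0]<i[...,0][m].mean()+8)&(hy<-8)
    ys=hy[dark];y0=np.median(ys)
    # rays onto the plane hy=y0
    v,u=np.nonzero(dark);n=np.array([-s,c,0]);pts=[]
    for uu,vv in zip(u,v):
        O,r=ray("side",(uu,vv));t=(y0/1000-(O-np.r_[o,0])@n)/(r@n);X=O+t*r;pts.append([(X[:2]-o)@[c,s]*1000,X[2]*1000])
    pts=np.array(pts,np.float32);r=cv2.minAreaRect(pts)
    print(nm,"y0",y0.round(2),"n",len(pts),"rect c,size,ang",np.round(r[0],1),np.round(r[1],1),round(r[2],1),"z ext",np.percentile(pts[:,1],[1,99]).round(1))
    for lo in range(int(pts[:,1].min())//6*6,int(pts[:,1].max()),6):
        q=pts[(pts[:,1]>=lo)&(pts[:,1]<lo+6)]
        if len(q):print("  z",lo,"x",q[:,0].min().round(1),q[:,0].max().round(1),len(q))
E
python3 - <<'E'
from fit import *
for k in(1,2):
    f=np.load(f"side{k}.npz");ana(f["im"],f["d"],k)
im,d=bot.grab_frame("side");np.savez("side3.npz",im=im,d=d);ana(im,d,3);go(.4355,.038,.122,66.8)
E
```

```text
1 y0 -14.78 n 171 rect c,size,ang [ 1.1 90.9] [25.2 42.5] 2.6 z ext [ 70.3 111.4]
  z 66 x -8.8 6.2 9
  z 72 x -10.7 13.0 27
  z 78 x -10.2 13.3 26
  z 84 x -9.8 11.4 25
  z 90 x -11.4 13.7 27
  z 96 x -11.2 12.1 28
  z 102 x -10.7 7.9 17
  z 108 x -12.4 4.2 12
2 y0 -15.54 n 170 rect c,size,ang [ 0.3 75.5] [41.8 25.1] 87.2 z ext [54.9 96.4]
  z 54 x -9.5 12.1 20
  z 60 x -11.4 12.3 26
  z 66 x -11.1 12.6 26
  z 72 x -10.7 12.9 27
  z 78 x -10.4 13.2 27
  z 84 x -9.8 13.4 23
  z 90 x -11.4 3.3 17
  z 96 x -11.2 -2.9 4
3 y0 -16.42 n 168 rect c,size,ang [ 1.1 76.1] [41.6 23.5] 87.2 z ext [55.8 97.1]
  z 54 x -9.7 12.0 19
  z 60 x -9.3 12.3 24
  z 66 x -11.1 12.6 26
  z 72 x -10.7 12.8 26
  z 78 x -10.4 13.1 27
  z 84 x -10.0 13.3 25
  z 90 x -9.5 5.4 16
  z 96 x -9.2 3.3 5
t 19.5 tcp [0.4373 0.0365 0.1125] th 66.77 toolshift [ 0.0022  0.0007 -0.0095] turnz -0.03 tilt [-0.02 -0.01] F [-4.87  0.18 13.96] open 0.015 grip 100.7
```

The face is fully visible, so the underside is still on top of the walls. The load point (x≈-16) points to the back wall. I'll ease to about 7 N and slide towards +x, feeling for the drop.

Call:
send_rows --moves "0 0 0 0 0 -0.0015 0.012;0 0 0 -0.0005 0 0 0.012;0 0 0 -0.0005 0 0 0.012;0 0 0 -0.0005 0 0 0.012;0 0 0 0 0 0 0.012;0 0 0 0 0 0 0.012"

```text
time: 20.1
eef_pos: [0.4375, 0.0363, 0.1126]
orientation: [[-0.919, 0.395, -0.003], [0.395, 0.919, 0.001], [0.003, -0.0, -1.0]]
ft_force: [-5.3, 0.7, 11.2]
opening: 0.0152
grip_force: 100.0
```

```bash
python3 mo.py
```

```text
t 20.1 tcp [0.4375 0.0363 0.1126] th 66.76 toolshift [ 0.0025  0.0008 -0.0094] turnz -0.04 tilt [-0.17  0.05] F [-5.29  0.67 11.2 ] open 0.0152 grip 100.0
[-5.29  0.67 11.2 ] [ 0.182  1.454 -0.059]
F holder -5.1 -1.5
-0.18 holder x,y mm -43.2 -12.5
-0.2 holder x,y mm -34.1 -9.9
-0.22 holder x,y mm -24.9 -7.3
```

Friction holds it, with the reaction always along the arm's radial direction, so sliding and moments tell me little. I'll lift clear and overlay the expected pocket and bottle outlines on enlarged crops.

Call:
send_rows --moves "0 0 0 0.0015 0 -0.004 0.012;0 0 0 0 0 -0.006 0.012;0 0 0 0 0 0 0.012;0 0 0 0 0 0 0.012;0 0 0 0 0 0 0.012"

```text
time: 20.6
eef_pos: [0.4366, 0.0365, 0.1215]
orientation: [[-0.919, 0.394, -0.0], [0.394, 0.919, -0.0], [0.0, -0.0, -1.0]]
ft_force: [-0.2, 0.2, -1.6]
opening: 0.0151
grip_force: 98.4
```

Run:
```python
from h import *
go(.4355,.038,.122,66.8)
im,d=bot.grab_frame("side");np.savez("side4.npz",im=im,d=d)
p=bot.state()["eef_pos"]
a=np.radians(-23.2);X=np.array([np.cos(a),np.sin(a),0]);Y=np.array([-np.sin(a),np.cos(a),0])
def panel(n,im,polys,w=20,h=21,s=13):
    u0=np.round(proj(n,[.4354,.039,.055])).astype(int);x0,y0=u0-[w,h]
    c=np.clip(cv2.resize(im[y0:y0+2*h,x0:x0+2*w],None,fx=s,fy=s,interpolation=cv2.INTER_CUBIC)[:,:,::-1]*1.3,0,255).astype(np.uint8).copy()
    for pts,col in polys:
        q=np.array([(proj(n,P)-[x0,y0]+.5)*s-.5 for P in pts]);cv2.polylines(c,[q.round().astype(int)],False,col,1)
    return c
def U(o,z,i=15,j=16,e=10):
    o=np.array([*o,z]);return [o+e/1000*X+j/1000*Y,o-i/1000*X+j/1000*Y,o-i/1000*X-j/1000*Y,o+e/1000*X-j/1000*Y]
def S(o,z):
    o=np.array([*o,z]);q=[o+sx*.015*X+sy*.015*Y for sx,sy in((1,1),(-1,1),(-1,-1),(1,-1),(1,1))];return q
o=np.array([.4352,.0385]);g=(0,255,0);r=(0,0,255)
outer=lambda o:(U(o,.0522,23,24),(255,255,0))
a1=panel("side",np.load("side0.npz")["im"],[(U(o,.0522),g),outer(o)])
t=np.array([.4364,.0365]);a2=panel("top",np.load("top0.npz")["im"],[(U(t,.0522),g),outer(t)])
b=p[:2]-.00105*X[:2];zb=p[2]-.0606
a3=panel("side",im,[(S(b,zb),g),(S(b,zb+.04),g)])
m=np.hstack([a1[:, :],a3]);m=np.vstack([m]);print(m.shape)
m=np.hstack([cv2.resize(k,(390,410)) for k in(a1,a3)]);m=np.vstack([m[:, :780],])
cv2.imwrite("pics/ov.png",m);cv2.imwrite("pics/ovt.png",a2)
```

```text
t 20.6 tcp [0.4366 0.0365 0.1215] th 66.77 toolshift [ 0.0016  0.001  -0.0005] turnz -0.03 tilt [-0.02 -0.  ] F [-0.24  0.23 -1.6 ] open 0.0151 grip 98.4
(546, 1040, 3)
```

View pics/ov.png

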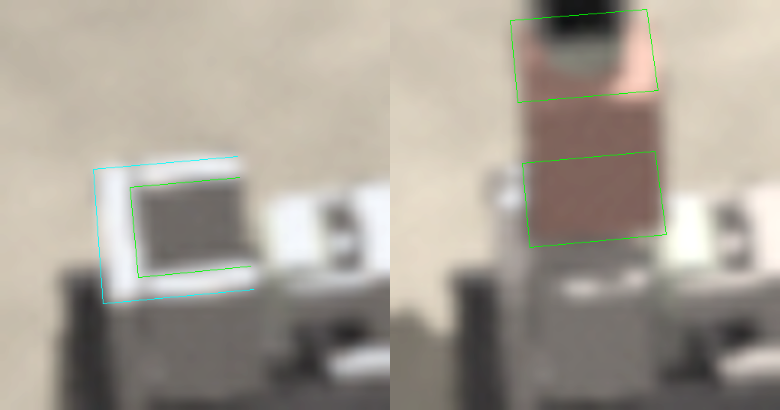

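The pocket's bright walls (left panel, inner left edge ≈146 px against 135 drawn) and the bottle (right panel, right edge ≈666 px) both sit right of the drawn outlines, and the pocket by more. So the bottle is probably 1–2 mm too far towards the back wall. I'll get this to sub-pixel precision from intensity profiles.

```bash
cat > prof.py <<'E'
from h import *
from scipy.ndimage import map_coordinates,gaussian_filter1d
o=np.array([.4354,.039]);a=np.radians(-23.2);X=np.array([np.cos(a),np.sin(a),0]);Y=np.array([-np.sin(a),np.cos(a),0])
def prof(n,ch,fx,fy,z,r):
    P=[np.r_[o,z]+fx(t)/1000*X+fy(t)/1000*Y for t in r];q=np.array([proj(n,p) for p in P])
    return gaussian_filter1d(map_coordinates(ch,[q[:,1],q[:,0]],order=3),3)
def edges(v,r,k=4,th=.25):
    g=np.gradient(v,r);out=[(r[i].round(2),g[i].round(1)) for i in range(2,len(g)-2) if abs(g[i])>abs(g[i-1]) and abs(g[i])>=abs(g[i+1]) and abs(g[i])>th*np.abs(g).max()];return out
E
python3 - <<'E'
from prof import *
r=np.arange(-32,32,.25)
for n in("side","top"):
    g=np.load(n+"0.npz")["im"].astype(float).mean(2)
    print(n,"POCKET along x")
    for y in(-8,-4,0,4,8):print(y,[(float(e),float(s)) for e,s in edges(prof(n,g,lambda t:t,lambda t:y,.0522,r),r) if e<-8])
    print("along y")
    for x in(-8,-4,0,4,7):print(x,[(float(e),float(s)) for e,s in edges(prof(n,g,lambda t:x,lambda t:t,.0522,r),r)])
im=np.load("side4.npz")["im"].astype(float);sat=im[...,0]-im[...,1];gr=im.mean(2)
p=np.array([.4366,.0365,.1215]);h=(p[:2]-o)@np.c_[X[:2],Y[:2]]*1000;print("TCP holder",h);zb=p[2]-.0606
print("BOTTLE along x on front plane")
for z in(.015,.02,.025,.03):print(z,[(float(e),float(s)) for e,s in edges(prof("side",sat,lambda t:t,lambda t:h[1]-15,zb+z,r),r)])
print("top face along y")
for x in(9,10,11,12):print(x,[(float(e),float(s)) for e,s in edges(prof("side",gr,lambda t:x,lambda t:t,zb+.04,r),r)],[(float(e),float(s)) for e,s in edges(prof("side",sat,lambda t:x,lambda t:t,zb+.04,r),r)])
E
```

```text
side POCKET along x
-8 [(-21.25, 8.8), (-13.75, -20.7)]
-4 [(-21.25, 7.1), (-14.0, -18.9)]
0 [(-22.25, 7.3), (-14.25, -19.0)]
4 [(-22.5, 8.8), (-14.5, -19.1)]
8 [(-22.25, 9.1), (-14.75, -19.4)]
along y
-8 [(-23.75, 16.0), (-15.75, -16.9), (15.0, 14.2), (24.5, -5.6)]
-4 [(-24.25, 16.2), (-15.75, -14.2), (15.75, 12.7), (25.25, -6.5)]
0 [(-24.75, 15.2), (-15.0, -14.0), (16.5, 14.0), (25.0, -7.7)]
4 [(-24.25, 14.2), (-14.5, -15.2), (16.5, 15.6), (24.25, -8.8)]
7 [(-23.5, 14.1), (-14.75, -16.4), (16.0, 15.0), (23.75, -9.3)]
top POCKET along x
-8 [(-22.0, 13.0)]
-4 [(-22.0, 12.5)]
0 [(-22.0, 12.6)]
4 [(-22.0, 13.4)]
8 [(-22.0, 12.4)]
along y
-8 [(-31.0, -3.6), (-25.0, 11.2), (11.0, -6.9), (16.75, 6.9), (24.5, -10.3)]
-4 [(-31.0, -2.9), (-25.0, 11.6), (11.0, -8.9), (16.25, 8.6), (23.75, -8.3), (29.5, 4.0)]
0 [(-31.0, -2.9), (-25.0, 10.6), (10.25, -9.3), (15.75, 9.1), (23.25, -7.7), (29.0, 5.4)]
4 [(-24.25, 10.0), (11.0, -8.0), (16.5, 8.3), (23.25, -7.3), (29.0, 5.5)]
7 [(-24.25, 9.5), (-16.75, -4.0), (-10.25, 2.6), (11.5, -6.3), (17.0, 6.5), (23.25, -6.9), (28.75, 5.0)]
TCP holder [ 2.08781718 -1.82510806]
BOTTLE along x on front plane
0.015 [(-20.25, -1.5), (-13.0, 5.0), (15.75, -3.2)]
0.02 [(-17.75, -1.3), (-12.5, 4.1), (15.75, -3.2)]
0.025 [(-13.0, 3.1), (16.25, -3.5)]
0.03 [(-12.25, 2.8), (15.25, -3.1)]
top face along y
9 [(-19.0, 11.4), (-11.25, -5.9), (3.0, -6.6)] [(-19.25, 2.3), (-13.5, -1.4), (-5.0, -2.4), (7.5, -0.7)]
10 [(-19.0, 12.2), (-11.0, -3.7), (3.0, -6.3)] [(-19.5, 2.2), (-12.25, -1.1), (-4.25, -1.8), (8.5, -1.5), (28.75, 0.7)]
11 [(-19.0, 12.4), (3.5, -5.6)] [(-20.0, 2.3), (-12.0, -0.6), (-3.5, -1.1), (2.25, -1.2), (9.25, -2.0), (28.75, 0.8)]
12 [(-19.25, 12.1), (4.75, -4.8)] [(-20.0, 2.5), (3.0, -1.3), (9.5, -2.4), (16.5, -0.7)]
```

The edge slopes suggest the pocket is turned about +2–4° from my estimate, and with 1 mm of clearance that would block it. I'll settle the yaw on the long base edges and the contact-state offset on the same plane.

Run:
```python
from prof import *
r=np.arange(-44,44,.25)
def fit(n,g,lo,hi,sgn,xs,z):
    pts=[]
    for x in xs:
        k=(r>lo)&(r<hi);v=prof(n,g,lambda t:x,lambda t:t,z,r);d=np.gradient(v,r)[k]*sgn;i=d.argmax();pts.append((x,r[k][i]))
    pts=np.array(pts);b=np.polyfit(pts[:,0],pts[:,1],1);res=pts[:,1]-np.polyval(b,pts[:,0]);ok=np.abs(res)<=max(.6,1.2*np.median(np.abs(res)));b=np.polyfit(pts[ok,0],pts[ok,1],1)
    print(n,(lo,hi),"yaw",np.degrees(b[0]).round(2),"y at 0",b[1].round(2),"rms",np.std(pts[ok,1]-np.polyval(b,pts[ok,0])).round(2),ok.sum(),len(pts))
def fitx(n,g,lo,hi,sgn,ys,z):
    q=np.arange(-50,90,.25);pts=[]
    for y in ys:
        k=(q>lo)&(q<hi);v=prof(n,g,lambda t:t,lambda t:y,z,q);d=np.gradient(v,q)[k]*sgn;pts.append((y,q[k][d.argmax()]))
    pts=np.array(pts);b=np.polyfit(pts[:,0],pts[:,1],1);print(n,"x-edge",(lo,hi),"yaw",-np.degrees(b[0]).round(2),"x at 0",b[1].round(2),"rms",np.std(pts[:,1]-np.polyval(b,pts[:,0])).round(2))
S0=np.load("side0.npz")["im"].astype(float).mean(2);T0=np.load("top0.npz")["im"].astype(float).mean(2)
xs=np.arange(-28,68,3)
for n,g in(("side",S0),("top",T0)):
    fit(n,g,-40,-27,-1,xs,.0185);fit(n,g,27,40,1,xs,.0185)
    fitx(n,g,-42,-28,-1,np.arange(-26,26,3),.0185);fitx(n,g,66,84,1,np.arange(-26,26,3),.0185)
    fit(n,g,-30,-20,1,np.arange(-18,8,2),.0522);fit(n,g,-19,-11,-1,np.arange(-11,8,2),.0522);fit(n,g,12,20,1,np.arange(-11,8,2),.0522)
    fitx(n,g,-26,-18,1,np.arange(-20,20,3),.0522);fitx(n,g,-18,-9,-1,np.arange(-10,10,2),.0522)
for k,tcp in((2,(.4367,.0375)),(3,(.4373,.0365))):
    im=np.load(f"side{k}.npz")["im"].astype(float);sat=im[...,0]-im[...,1]
    h=(np.array(tcp)-o)@np.c_[X[:2],Y[:2]]*1000;print(k,"TCP",h.round(2))
    fit("side",sat,-26,-8,1,np.arange(-9,12,2),.0522)
    q=np.arange(-30,30,.25)
    for z in(.064,.07,.076):
        print([(float(e),float(s)) for e,s in edges(prof("side",sat,lambda t:t,lambda t:h[1]-15,z,q),q)])
```

```text
side (-40, -27) yaw -0.0 y at 0 -39.75 rms 0.0 19 32
side (27, 40) yaw -3.35 y at 0 30.96 rms 2.05 23 32
side x-edge (-42, -28) yaw -3.88 x at 0 -33.95 rms 0.62
side x-edge (66, 84) yaw 10.19 x at 0 72.04 rms 1.51
side (-30, -20) yaw -1.6 y at 0 -24.24 rms 0.39 11 13
side (-19, -11) yaw 4.6 y at 0 -15.09 rms 0.25 10 10
side (12, 20) yaw 4.73 y at 0 15.99 rms 0.37 10 10
side x-edge (-26, -18) yaw -0.08 x at 0 -21.82 rms 0.42
side x-edge (-18, -9) yaw 3.69 x at 0 -14.29 rms 0.08
top (-40, -27) yaw 0.12 y at 0 -33.18 rms 0.31 26 32
top (27, 40) yaw -0.66 y at 0 31.68 rms 0.34 19 32
top x-edge (-42, -28) yaw 0.6 x at 0 -36.05 rms 0.8
top x-edge (66, 84) yaw 2.41 x at 0 69.12 rms 1.36
top (-30, -20) yaw -0.59 y at 0 -24.7 rms 0.34 13 13
top (-19, -11) yaw -2.78 y at 0 -17.58 rms 0.37 7 10
top (12, 20) yaw -0.68 y at 0 16.3 rms 0.16 8 10
top x-edge (-26, -18) yaw -0.23 x at 0 -21.93 rms 0.17
top x-edge (-18, -9) yaw 0.26 x at 0 -14.65 rms 0.2
2 TCP [ 1.79 -0.87]
side (-26, -8) yaw -0.0 y at 0 -14.37 rms 0.25 8 11
[(-12.75, 3.6), (14.75, -4.8)]
[(-13.25, 4.1), (15.5, -4.0), (23.25, 1.1)]
[(-12.75, 4.6), (15.75, -2.8)]
3 TCP [ 2.73 -1.55]
side (-26, -8) yaw 1.61 y at 0 -15.0 rms 0.34 9 11
[(-12.5, 3.5), (15.25, -4.7), (27.5, 1.3)]
[(-12.5, 3.6), (15.25, -3.8), (22.75, 1.2)]
[(-13.0, 3.6), (-7.75, 0.9), (16.0, -2.7)]
```

The top view's long edges confirm the yaw (within 0.5°). On the common plane the pocket centre in the side view is y ≈ +0.2, x ≈ +0.9. All three tries had the bottle at y ≈ -0.9 to -2, so they were too far towards -y. I'll shift +1.9 mm in y and try again.

Call:
send_rows --moves "0 0 0 -0.0002 0.0019 0.003 0.012;0 0 0 0 0 0.003 0.012;0 0 0 0 0 0.003 0.012;0 0 0 0 0 0.002 0.012;0 0 0 0 0 0 0.012;0 0 0 0 0 0 0.012"

```text
time: 21.25
eef_pos: [0.4376, 0.0383, 0.1107]
orientation: [[-0.919, 0.394, -0.0], [0.394, 0.919, 0.0], [0.0, 0.0, -1.0]]
ft_force: [0.4, 1.7, -1.2]
opening: 0.015
grip_force: 98.3
```

It's past the edge with no force. Going on in small steps.

Call:
send_rows --moves "0 0 0 0 0 0.002 0.012;0 0 0 0 0 0.002 0.012;0 0 0 0 0 0.002 0.012;0 0 0 0 0 0.002 0.012;0 0 0 0 0 0 0.012;0 0 0 0 0 0 0.012"

```text
time: 21.85
eef_pos: [0.437, 0.0386, 0.1025]
orientation: [[-0.919, 0.394, -0.002], [0.394, 0.919, 0.001], [0.002, 0.0, -1.0]]
ft_force: [-4.2, 3.1, 2.5]
opening: 0.0149
grip_force: 98.9
```

The roller is engaging (about 5 N towards -x). Continue.

Call:
send_rows --moves "0 0 0 0 0 0.002 0.012;0 0 0 0 0 0.002 0.012;0 0 0 0 0 0.002 0.012;0 0 0 0 0 0 0.012;0 0 0 0 0 0 0.012"

```text
time: 22.35
eef_pos: [0.437, 0.0385, 0.0959]
orientation: [[-0.919, 0.394, -0.002], [0.394, 0.919, 0.001], [0.002, 0.0, -1.0]]
ft_force: [-3.3, 4.5, -1.9]
opening: 0.0152
grip_force: 98.2
```

Call:
send_rows --moves "0 0 0 0 0 0.002 0.012;0 0 0 0 0 0.002 0.012;0 0 0 0 0 0.001 0.012;0 0 0 0 0 0 0.012;0 0 0 0 0 0 0.012"

```text
time: 22.85
eef_pos: [0.4373, 0.0384, 0.0916]
orientation: [[-0.919, 0.394, -0.001], [0.394, 0.919, 0.0], [0.001, 0.0, -1.0]]
ft_force: [-3.6, 3.7, 0.8]
opening: 0.0149
grip_force: 98.8
```

Call:
send_rows --moves "0 0 0 0 0 0.001 0.012;0 0 0 0 0 0.001 0.012;0 0 0 0 0 0.001 0.012;0 0 0 0 0 0.001 0.012;0 0 0 0 0 0 0.012;0 0 0 0 0 0 0.012"

```text
time: 23.45
eef_pos: [0.4375, 0.0384, 0.0879]
orientation: [[-0.919, 0.394, -0.001], [0.394, 0.919, 0.0], [0.001, 0.0, -1.0]]
ft_force: [-3.5, 3.9, 1.4]
opening: 0.0151
grip_force: 98.9
```

Call:
send_rows --moves "0 0 0 0 0 0.001 0.012;0 0 0 0 0 0.001 0.012;0 0 0 0 0 0 0.012;0 0 0 0 0 0 0.012"

```text
time: 23.85
eef_pos: [0.4376, 0.0383, 0.0859]
orientation: [[-0.919, 0.394, -0.0], [0.394, 0.919, 0.0], [0.001, 0.0, -1.0]]
ft_force: [-4.2, 3.8, 1.9]
opening: 0.015
grip_force: 98.9
```

Call:
send_rows --moves "0 0 0 0 0 0.001 0.012;0 0 0 0 0 0.001 0.012;0 0 0 0 0 0 0.012;0 0 0 0 0 0 0.012"

```text
time: 24.25
eef_pos: [0.4378, 0.0383, 0.0853]
orientation: [[-0.919, 0.394, -0.001], [0.394, 0.919, 0.0], [0.001, -0.0, -1.0]]
ft_force: [-7.4, 4.5, 9.8]
opening: 0.0149
grip_force: 100.2
```

That's the floor, at TCP 0.0853 and 10 N. I'll bring the push to about 17 N.

Call:
send_rows --moves "0 0 0 0 0 0.0007 0.012;0 0 0 0 0 0.0006 0.012;0 0 0 0 0 0 0.012;0 0 0 0 0 0 0.012;0 0 0 0 0 0 0.012"

```text
time: 24.75
eef_pos: [0.4381, 0.0383, 0.0852]
orientation: [[-0.919, 0.394, -0.001], [0.394, 0.919, 0.0], [0.001, -0.0, -1.0]]
ft_force: [-11.7, 4.1, 18.0]
opening: 0.0147
grip_force: 101.1
```

18 N and z no longer changes, so it's home. I'll ease the push off, let go and rise.

Call:
send_rows --moves "0 0 0 0 0 -0.002 0.012;0 0 0 0 0 -0.001 0.012;0 0 0 0 0 0 0.03;0 0 0 0 0 0 0.045;0 0 0 0 0 0 0.045;0 0 0 0 0 0 0.045;0 0 0 0 0 -0.01 0.045;0 0 0 0 0 -0.03 0.045;0 0 0 0 0 -0.04 0.045;0 0 0 0 0 -0.04 0.045;0 0 0 0.02 0.04 -0.02 0.045;0 0 0 0.02 0.04 0 0.045;0 0 0 0.02 0.04 0 0.045;0 0 0 0.02 0.04 0 0.045;0 0 0 0 0 0 0.045;0 0 0 0 0 0 0.045"

```text
time: 26.35
eef_pos: [0.4272, 0.2175, 0.2261]
orientation: [[-0.92, 0.392, 0.001], [0.392, 0.92, -0.0], [-0.001, -0.0, -1.0]]
ft_force: [0.1, -0.0, -0.4]
opening: 0.0451
grip_force: 0.0
```

Run:
```python
from h import *
go(.4355,.038,.122,66.8)
s,d=bot.grab_frame("side");P=cloud("side",d)
for nm,c,lo,hi in(("holder bottle cap",(.4363,.038),.085,.12),("left bottle cap",(.647,.07),.15,.19)):
    Q=foot(P,c,.03,lo,hi);print(nm,rect(Q),np.percentile(Q[:,2],90).round(4) if len(Q) else 0)
for c in((.647,.070),(.623,-.1485)):
    Q=foot(P,c,.045,.085,.122);print(np.median(Q,0).round(4),len(Q))
print("mug",rect(foot(P,(.658,-.342),.07,.02,.12)),"round",rect(foot(P,(.62,.363),.05,.02,.12)))
u=proj("side",(.52,.05,.06)).astype(int);cv2.imwrite("pics/end.png",crop(s,u,90,70,4)[:,:,::-1])
```

```text
t 26.35 tcp [0.4272 0.2175 0.2261] th 66.91 toolshift [-0.078  -0.1618  0.1042] turnz 0.11 tilt [ 0.04 -0.03] F [ 0.14 -0.02 -0.41] open 0.0451 grip 0.0
holder bottle cap (array([435.1,  38.3]), array([18.6, 17.6]), 62.7, 88) 0.1017
left bottle cap (array([646.6,  67.2]), array([17.2, 18.3]), 63.4, 88) 0.1711
[0.6373 0.0579 0.0951] 543
[ 0.6215 -0.1508  0.1172] 1003
mug (array([ 656.5, -340.5]), array([ 79.3, 107.5]), 87.0, 2748) round (array([619.6, 362.5]), array([23.7, 35.1]), 51.3, 168)
```

View pics/end.png

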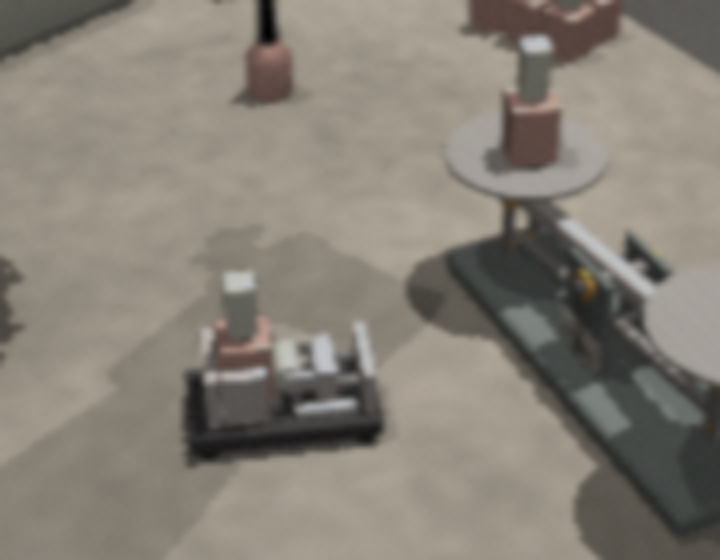

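The fuller bottle stands in the pocket at (240,345) with its cap top at 101.7 mm. That puts the underside at about 26 mm, level with the measured floor plate. The other bottle stands on the left pan at (532,110), and the mug and round bottle haven't moved. Handing in.

```bash
python3 -c "
from rig import bot
print(bot.hand_in())"
```

```text
the job is handed in; nothing more can be done
None
```

Job handed in, no verdict shown: the right-pan bottle dropped, so I pressed it onto the holder's floor with 18 N and released it; the other stands on the left pan, though early misaligned tries pressed the pocket's wall tops with up to about 25 N and one picture I viewed was over the 800 x 600 limit.

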